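# Reload a cuvette-strip magazine against its spring follower

## Task

Reload the cuvette-strip magazine with the long, eight-cell strip: draw the cover rail right back, work the strip tail first under the cover against the spring follower, and let its nose down so that the strip lies flat on the channel floor. The nose block may be set off to one side: find its slot with the strip's tongue, so that the spring holds the strip right up against the block. Then slide the cover fully shut and let go; leave the short strip and the other things on the bench where they are.

Things in the scene. Friction and masses are not known exactly. Their poses are not given: they have to be found in the camera images.
- magazine: Strip magazine, fixed: a grey plate 192 x 50 mm (x -132 to +60 mm) carrying an open-topped channel with a nose block at +x and a sliding steel cover towards the tail (-x). Origin: on the bench, right under the middle of where the loaded strip belongs; x along the channel to the nose, y across, z up. Behind the cover a tail block stands 40 mm tall.
- seat (a point): Channel floor, 10 mm above the bench, where the underside centre of the loaded strip belongs. Only the tail end is guided: walls 18 mm apart, 3 mm thick, 12 mm high, end 18 mm behind this point. Ahead of them, ledges 5 mm high, 30 mm apart, let the nose swing sideways to where the nose block is set. Seated, the strip's body end rests on the block's face. Axes as the magazine's.
- nose_face (a point): Top of the middle of the nose end, 40 mm ahead of the seat, 22 mm above the bench, on the plane of the nose block's face. The block (16 mm long, 30 mm wide, 12 mm above the channel floor) is clamped on a cross-slide up to 6 mm to either side of this point, a setting that is not measured: see or feel it. In its middle is a slot 8 mm wide, 10 mm deep, open above and to the channel.
- cover (a joint): Sliding cover rail, in m: 0 = fully shut, against the nose block; 0.070 = drawn right back. Starts part-way. Inverted U of steel, 90 mm long, 38 mm wide, top 55 mm above the bench, 2 N of friction, stays where left. Even drawn right back it roofs the last 10 mm of a loaded strip, so a strip cannot be lowered straight in: its tail goes under the edge with the nose tilted up (about 9 to 20 degrees).
- cover_edge (a point): Middle of the underside of the cover's front (nose-side) edge, 42 mm above the channel floor (52 mm above the bench); it moves with the cover: 40 mm ahead of the seat when shut, 30 mm behind it when drawn right back. Axes as the magazine's.
- cover_tab (a point): Centre of the black thumb tab on top of the cover, 70 mm above the bench, 55 mm behind the cover's front edge; it moves with the cover. The tab is 11 mm thick along the channel, 26 mm wide across it, and stands free from 58 to 80 mm above the bench. Axes as the magazine's.
- follower (a joint): Spring follower in the channel, in m: 0 = at rest, farthest towards the nose (face 18 mm behind the seat), growing as it is pushed back to the tail, stop at 0.050; 0.022 with the long strip loaded. Its tape spring pushes it to the nose with 4 N at rest and 0.5 N more for each 10 mm.
- follower_face (a point): Middle of the follower's flat front face, 24.5 mm above the bench; the follower is a black shoe 14 mm wide, 27 mm tall (its top 28 mm above the channel floor). Axes as the magazine's.
- strip_mid (a point): Centre (18 mm above the underside, half-way along the body) of the long white strip of eight open cells, one rigid piece: body 80 mm long, 14 mm wide, 36 mm tall, about 50 g, standing upright on the bench. x along it to the nose, which has a tongue; the tail (-x) end is plain. y across, z up.
- strip_tongue (a point): Middle of the tongue at the long strip's nose, 43.5 mm from strip_mid along the strip and 6.5 mm lower. The tongue is 5 mm wide, 17 mm tall and sticks out 7 mm beyond the body. Axes as strip_mid's.
- short_strip_mid (a point): Centre (18 mm up) of the short five-cell strip, body 53 mm long, 14 mm wide, 36 mm tall, with the same tongue at +x; it stays where it stands.
- cap: Loose screw cap, 43 mm across, 14 mm high, lying open side up; origin under its centre. A bystander.
- marker: Marker pen lying on the bench, 130 mm long along its y, 13 mm thick; origin under its middle. A bystander.
- small_beaker: Small glass beaker, 50 mm across, 59 mm tall, origin under its centre. A bystander.
- stopper: Tapered rubber stopper, 28 mm across, 22 mm tall, origin under its centre. A bystander.
- bottle: Brown reagent bottle with black cap, 69 mm across, 142 mm tall, origin under its centre. A bystander.
- dropper: Small brown bottle with black cap, 52 mm across, 116 mm tall, origin under its centre. A bystander.

How it is judged:
By the outcome, as a careful person would: the job done as asked, in the order asked, and still so for the second after the job is handed in, with the robot touching nothing.
It also fails if it takes over 64 s, if anything falls off the work surface, if the arm or the gripper's body presses on something with over 40 N, if the wrist force passes 120 N, or if a joint passes its speed limit or range.

## Robot

A 6-joint arm with a two-finger parallel gripper is mounted at the origin on the work surface; the furniture and walls round the work are solid. World frame = base frame: x ahead of the robot, y to its left, z up, the work surface at z = 0. Lengths are in mm, angles in rad, forces in N, time in s.
With the tool pointing down it reaches from about 275 to 1000 mm from the base axis. Payload 8.4 kg.
Tool frame: the origin (TCP) lies at the very end of the fingers, on their centre line; the grasp point (between the pads) lies 19 mm behind it; z points along the fingers, y is the direction in which the jaws open and shut (so a half turn about z gives the same grasp; the last joint's range is limited). The gripper opens to 85 mm and grips with 20 to 120 N. Pads are 22 mm wide; open, the fingers measure 114 mm over their backs; the gripper's body (76 mm by 85 mm) begins 54 mm behind the grasp point. The pads swing forward as they close: fully open they stand 13 mm farther back than shut.
Start: joints at [-1.325, 0.353, 1.633, -0, 1.155, -0.002], TCP at [153.293, -605.912, 231.281] pointing down, gripper open.
Joint ranges: [-2.63, 2.63], [-0.92, 2.1], [0.06, 2.66], [-1.3, 4.44], [0, 2.69], [-3.02, 3.02]. Speed limits (rad/s): [2.22, 2.22, 2.79, 3.14, 3.14, 3.14].

## Interface

Orientations are given as [roll, pitch, yaw] about the fixed x, y, z axes, in that order (R = Rz(yaw) Ry(pitch) Rx(roll)).
In Python, from rig import r gives the robot as it stands.
- The arm moves only by the tool jog_arm, never from a script. Its argument "moves" is a list of rows, each an object with "grip": the gripper command: -1 is fully open, 1 is shut, values between are in proportion; "translation": the shift along the tool's x, y, z in m, a list of three; "twist": the turn, a rotation vector about the tool's x, y, z in rad, a list of three. In form: [{"grip": grip, "translation": [dx, dy, dz], "twist": [ax, ay, az]}, ...]. A call has 1 to 10 rows; each row shifts and turns the commanded pose from where the row before left it, along the tool's axes as they then stand; what a row does not reach is not made up. A row lasts 1/12 s, in which the tool goes at most 41.7 mm and 7.16 degrees, less where a joint would pass 70% of its speed; a pose out of reach is approached as far as the arm can. A call with a gripper value outside its range is refused whole. The fingers move at their own pace and stop on an object; "squeeze" is the grip in N (left out, the last holds). Time passes only in rows, so rows that do not move let the fingers close. It gives the time, the measured TCP pose, the force and the opening at its end, in the units of the state.
- r.sense(): the state, without advancing time (a new reading comes with each control period).
- r.grab_frame(name): name is "side" or "top"; returns (picture, depth): 420x560x3 uint8, red, green, blue; 420x560 float32, mm along the optical axis (not along the pixel's ray), 0 where there is no reading.
- r.calibration(name): a dict with "fx", "fy", "cx", "cy" (pixels), "R" (3x3) and "t" (3): a world point X has camera coordinates R X + t. Camera axes: x right, y down, z forward; pixel columns grow to the right and rows downward; lengths in mm; the calibration is good to about 2 mm. A picture is of the moment at which its call begins. calibration takes no time and is no camera call.
- r.sign_off(): hands the job in, once; it reports no verdict.
The state is a dict: "clock": time; "qpos": joint angles; "qvel": joint speeds; "joint_efforts": joint torques, N m; "eef_pos": TCP position; "tcp_rot": TCP orientation; "contact_force": force on the tool from outside, world axes, zero at the start; "wrist_torque": the same for the moment, N m; "opening": opening from 0.0 (shut) to 1.0 (fully open).
Only numpy, scipy, OpenCV 4.12 (cv2) and the standard library are available. Lean on these libraries where they do the work, as an engineer would, in place of code of your own. Each camera call takes 0.05 s, during which the arm holds its last target.

## Working session

There is one attempt and no reset: what is moved stays moved. The work goes in short steps, Python scripts to look and compute and a tool call to move; the robot and the scene stay as the last step left them, time stands still between calls to the robot, and variables do not carry over. Pictures are saved under pics/ and viewed, and the job is handed in when it is done.

Besides the shell and the picture viewer there is one more tool, called after "Emit:" as name([rows], argument=value, ...), one row to a line, values as JSON. jog_arm: Moves the arm, as the interface text tells. Its arguments: {"type":"object","properties":{"moves":{"type":"array"},"squeeze":{"type":"number"}},"required":["moves"]}

```bash
ls; mkdir -p pics; python3 - <<'E'
from rig import r
import cv2, numpy as np
print(r.sense())
for n in ("side","top"):
    p,d=r.grab_frame(n); cv2.imwrite(f"pics/{n}0.png",p[:,:,::-1]); np.savez(f"pics/{n}0.npz",p=p,d=d)
    c=r.calibration(n); print(n,c); R=np.array(c["R"]);print(-R.T@np.array(c["t"]))
E
```

```text
pics
{'clock': 0.0, 'qpos': array([-1.32540373e+00,  3.53639515e-01,  1.63414309e+00, -1.92404524e-05,
        1.15522078e+00, -2.40508617e-03]), 'qvel': array([ 0.00082215,  0.00067822, -0.00081307,  0.00012407, -0.00035582,
        0.00016187]), 'joint_efforts': array([ 1.87420839e-03, -6.05234456e+01, -3.42069089e+01,  2.01266153e-04,
        9.32268013e-03, -3.23892516e-05]), 'eef_pos': array([ 153.16593354, -605.43809423,  230.56325053]), 'tcp_rot': array([-3.14018188e+00,  1.41988256e-05,  2.47805476e-01]), 'contact_force': array([0.65993232, 0.11990285, 1.10428982]), 'wrist_torque': array([-0.00840565,  0.00405297, -0.00434715]), 'opening': 1.0001090337150182}
side {'fx': 498.02274649470996, 'fy': 498.02274649470996, 'cx': 284.1952998262696, 'cy': 199.99301311665351, 'R': array([[-0.61380859, -0.78927241, -0.01697291],
       [-0.53889843,  0.43461301, -0.72159546],
       [ 0.57691204, -0.43377482, -0.69210686]]), 't': array([352.89698066, 392.02339921, 568.69005855])}
[ 99.78785333 354.83680696 682.4662863 ]
top {'fx': 429.4574774105698, 'fy': 429.4574774105698, 'cx': 277.9360862476084, 'cy': 212.08493420888985, 'R': array([[ 0.01772663, -0.99959148, -0.02241949],
       [-0.99693083, -0.01596044, -0.07664318],
       [ 0.07625405,  0.02370931, -0.9968065 ]]), 't': array([-35.98793387, 596.91104854, 951.44216617])}
[523.16565786 -49.00430676 993.34606214]
```

View pics/side0.png

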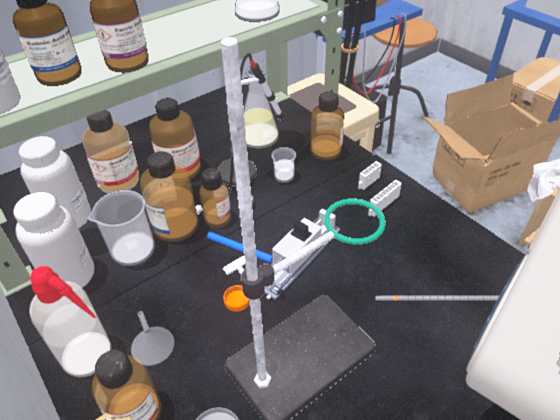

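View pics/top0.png

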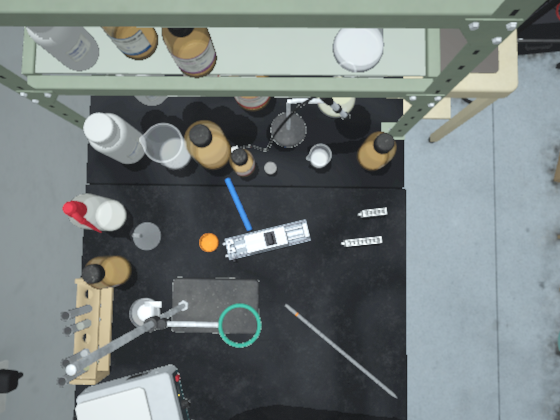

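```bash
python3 - <<'E'
import cv2, numpy as np
a=cv2.imread("pics/top0.png"); cv2.imwrite("pics/top0z.png",cv2.resize(a[195:275,205:400],None,fx=4.1,fy=4.1,interpolation=cv2.INTER_CUBIC))
a=cv2.imread("pics/side0.png"); cv2.imwrite("pics/side0z.png",cv2.resize(a[150:310,210:410],None,fx=3.7,fy=3.7,interpolation=cv2.INTER_CUBIC))
cat=open('h.py','w'); cat.write('''
import numpy as np, cv2
from rig import r
def cal(n):
    c=r.calibration(n); return c,np.array(c["R"]),np.array(c["t"])
def ray(n,u,v,z):
    c,R,t=cal(n); d=R.T@np.array([(u-c["cx"])/c["fx"],(v-c["cy"])/c["fy"],1]); o=-R.T@t
    return o+d*(z-o[2])/d[2]
def proj(n,X):
    c,R,t=cal(n); p=R@np.asarray(X,float)+t; return np.array([c["fx"]*p[0]/p[2]+c["cx"],c["fy"]*p[1]/p[2]+c["cy"]])
def cloud(n,d):
    c,R,t=cal(n); v,u=np.mgrid[:420,:560]; P=np.stack([(u-c["cx"])/c["fx"]*d,(v-c["cy"])/c["fy"]*d,d],-1)
    X=(P-t)@R; X[d==0]=np.nan; return X
''')
E
```

```text
(no output)
```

View pics/top0z.png

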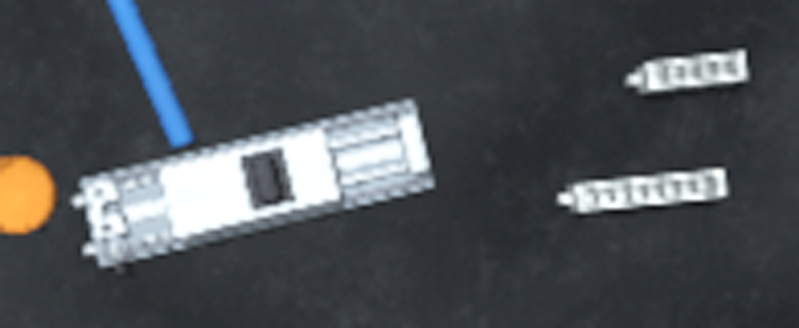

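View pics/side0z.png

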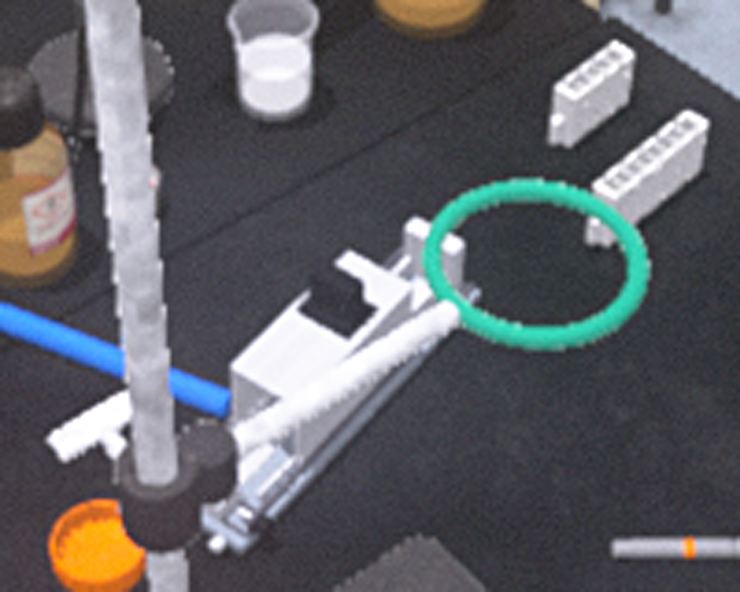

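```bash
python3 - <<'E'
from h import *
np.set_printoptions(suppress=True,precision=1)
for n in ("top","side"):
    z=np.load(f"pics/{n}0.npz"); X=cloud(n,z["d"]); np.save(f"pics/{n}X.npy",X)
T=np.load("pics/topX.npy");S=np.load("pics/sideX.npy")
print("bench",np.nanmedian(T[255:270,300:380,2]),np.nanmedian(S[260:290,420:470,2]))
for u,v in [(223,325),(240,307),(258,325),(240,345),(200,324),(155,323),(183,305),(110,345),(72,370),(268,239),(225,250),(308,230),(303,232),(245,243),(240,245),(210,242)]:
    print("top",u,v,T[v,u])
for u,v in [(355,201),(326,222),(384,222),(355,242),(300,245),(255,280),(262,380),(230,45),(243,180)]:
    print("side",u,v,S[v,u])
# strips: top-height points
for (u0,u1,v0,v1) in [(335,390,230,252),(352,392,203,220)]:
    P=T[v0:v1,u0:u1].reshape(-1,3); P=P[P[:,2]>25]; print(len(P),np.nanpercentile(P[:,2],[5,50,95]),P.mean(0))
# magazine heights
P=T[215:265,215:320].reshape(-1,3); print(np.histogram(P[:,2],bins=np.arange(-5,100,5)))
E
```

```text
bench -0.1342281044174255 1.2694870122395794
top 223 325 [341.8  93.   15.9]
top 240 307 [414.9  31.6 241.2]
top 258 325 [385.9  -0.5 246.5]
top 240 345 [351.8  29.5 246.8]
top 200 324 [384.8  99.9 242.8]
top 155 323 [387.  174.5 255. ]
top 183 305 [386.8 180.5  34. ]
top 110 345 [388.6 181.4 424.2]
top 72 370 [384.2 182.2 521.7]
top 268 239 [535.4  -7.1  78. ]
top 225 250 [509.3  95.6  -1.3]
top 308 230 [558.8 -95.6  -0.4]
top 303 232 [553.  -83.   31.1]
top 245 243 [526.1  44.2  53.2]
top 240 245 [521.5  59.9   9.2]
top 210 242 [527.1 130.3   2.7]
side 355 201 [408.4  10.5 242.8]
side 326 222 [401.5  65.6 246. ]
side 384 222 [358.8   9.9 244.4]
side 355 242 [358.7  57.9 242.1]
side 300 245 [520.5   7.9  55.8]
side 255 280 [378.6 186.5 254.9]
side 262 380 [380.9 189.   28.7]
side 230 45 [380.7 187.6 521.3]
side 243 180 [380.2 188.2 396.7]
134 [27.  34.9 37.6] [ 534.1 -216.1   33.7]
103 [26.6 35.2 37.9] [ 599.3 -239.4   33.9]
(array([1795, 1460,  417,  522,  114,  106,    8,    3,   40,   27,    1,
        311,  327,    7,    1,    1,   46,   20,    0,    0]), array([-5,  0,  5, 10, 15, 20, 25, 30, 35, 40, 45, 50, 55, 60, 65, 70, 75,
       80, 85, 90, 95]))
```

```bash
python3 - <<'E'
import cv2, numpy as np
a=cv2.imread("pics/top0.png"); cv2.imwrite("pics/t0m.png",cv2.resize(a[215:265,218:318],None,fx=8,fy=8,interpolation=cv2.INTER_NEAREST))
a=cv2.imread("pics/side0.png"); cv2.imwrite("pics/s0m.png",cv2.resize(a[205:305,250:350],None,fx=6,fy=6,interpolation=cv2.INTER_NEAREST))
E
```

```text
(no output)
```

View pics/t0m.png

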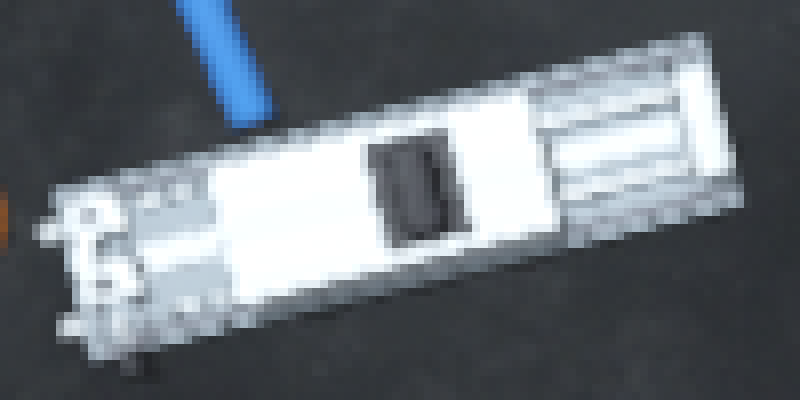

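View pics/s0m.png

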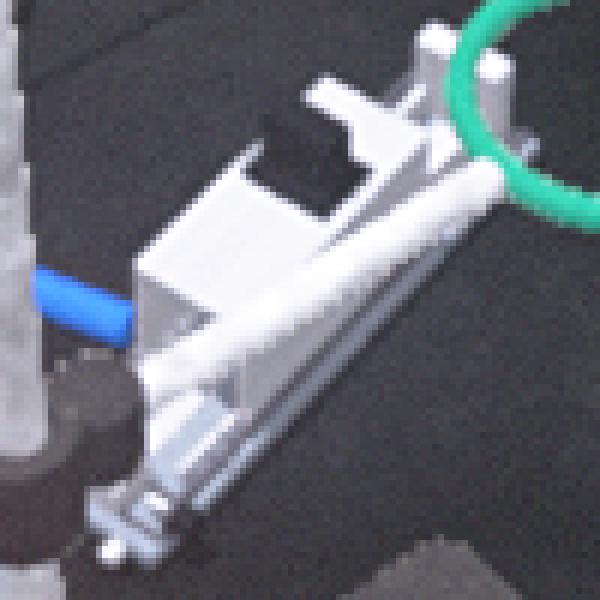

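```bash
python3 - <<'E'
from h import *
np.set_printoptions(suppress=True,precision=2)
p=np.load("pics/top0.npz")["p"]; T=np.load("pics/topX.npy")
g=p.min(2).astype(int)
m=np.zeros(g.shape,np.uint8)
m[220:256,240:292]=((T[...,2]>45)&(T[...,2]<90))[220:256,240:292]
n,l,s,c=cv2.connectedComponentsWithStats(m); k=1+np.argmax(s[1:,4]); 
cn=max(cv2.findContours((l==k).astype(np.uint8),0,2)[0],key=len)
rc=cv2.minAreaRect(cn); print(rc, s[k])
m2=np.zeros(g.shape,np.uint8); m2[215:265,218:318]=(g>215)[215:265,218:318]
n,l,s,c=cv2.connectedComponentsWithStats(m2); print(s)
k=1+np.argmax(s[1:,4]); cn=max(cv2.findContours((l==k).astype(np.uint8),0,2)[0],key=len); rc=cv2.minAreaRect(cn)
B=cv2.boxPoints(rc); W=np.array([ray("top",u,v,55) for u,v in B]); print(B,W[:,:2]); 
for i in range(4):
    e=W[(i+1)%4]-W[i]; print(np.linalg.norm(e),np.arctan2(e[1],e[0]))
print(W.mean(0))
# strips
for (u0,u1,v0,v1) in [(335,390,230,252),(352,392,203,220)]:
    m=np.zeros(g.shape,np.uint8); m[v0:v1,u0:u1]=(g>110)[v0:v1,u0:u1]
    cn=max(cv2.findContours(m,0,2)[0],key=len); rc=cv2.minAreaRect(cn); B=cv2.boxPoints(rc)
    W=np.array([ray("top",u,v,36) for u,v in B]); print("strip",B,W[:,:2],W.mean(0)); 
    for i in range(4):
        e=W[(i+1)%4]-W[i]; print(np.linalg.norm(e),np.arctan2(e[1],e[0]))
a=cv2.cvtColor(p,cv2.COLOR_RGB2BGR)
cv2.imwrite("pics/strips.png",cv2.resize(a[200:255,335:392],None,fx=10,fy=10,interpolation=cv2.INTER_NEAREST))
E
```

```text
((264.80267333984375, 239.6235809326172), (17.375503540039062, 41.02385330200195), 76.37300109863281) [244 227  43  26 714]
[[     0      0    560    420 234351]
 [   287    223     22     14    115]
 [   235    227     57     26    617]
 [   293    226      8      3     15]
 [   289    235     15      5     25]
 [   226    239      9     14     70]
 [   236    240      1      1      1]
 [   224    243      1      2      2]
 [   241    252      1      2      2]
 [   227    255      1      1      1]
 [   232    255      1      1      1]]
[[233.06 238.24]
 [290.   224.  ]
 [294.24 240.94]
 [237.29 255.18]] [[536.03  70.45]
 [569.25 -53.52]
 [532.47 -63.32]
 [499.34  60.25]]
128.34692216870116 -1.308966147807354
38.0670767818857 -2.881253943126592
127.93147805903511 1.8327548319529534
38.08514033241703 0.27124788458319116
[534.27   3.46  55.  ]
strip [[340.54 239.6 ]
 [381.42 235.37]
 [382.17 242.67]
 [341.3  246.9 ]] [[ 537.42 -166.21]
 [ 548.35 -256.4 ]
 [ 532.24 -258.05]
 [ 521.31 -167.99]] [ 534.83 -212.16   36.  ]
90.84956632526539 -1.4502772265979815
16.19012342226409 -3.0393976889751873
90.72878276113369 1.6915599405790638
16.210543821093253 0.10966995223962325
strip [[357.44 209.95]
 [386.3  206.74]
 [387.13 214.21]
 [358.27 217.41]] [[ 604.   -203.3 ]
 [ 612.18 -267.26]
 [ 595.56 -269.07]
 [ 587.37 -205.19]] [ 599.78 -236.21   36.  ]
64.48746750383323 -1.4435988423169825
16.726034423027617 -3.033284581341557
64.39922220777258 1.6982360633187923
16.74019971979162 0.11359633223287503
```

View pics/strips.png

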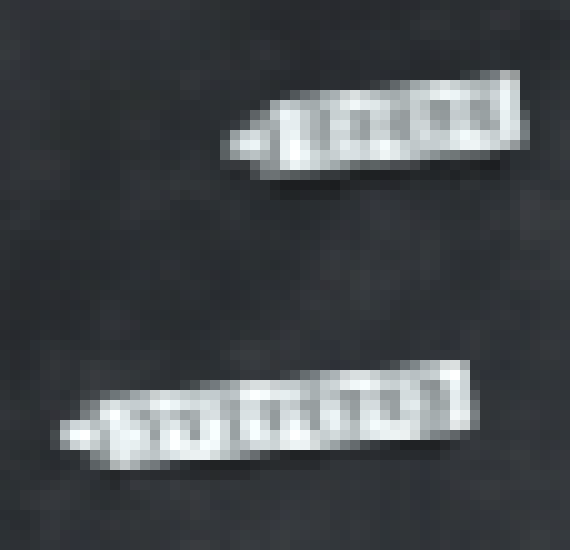

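```bash
python3 - <<'E'
from h import *
np.set_printoptions(suppress=True,precision=2)
p=np.load("pics/top0.npz")["p"].astype(float); R=p[...,0]; G=p.min(2)
def crossings(img,c0,c1,r0,r1,thr,which,axis=0):
    out=[]
    for u in range(c0,c1):
        col=img[r0:r1,u]; b=np.where(col>thr)[0]
        if len(b)==0: continue
        i=b[0] if which==0 else b[-1]
        j=i-1 if which==0 else i+1
        f=(col[i]-thr)/(col[i]-col[j]); out.append((u, r0+i+(j-i)*f))
    return np.array(out)
def fit(pts,z):
    W=np.array([ray("top",u,v,z)[:2] for u,v in pts])
    vx,vy,x,y=cv2.fitLine(W.astype(np.float32),cv2.DIST_HUBER,0,0.01,0.01).ravel()
    if vy<0: vx,vy=-vx,-vy
    res=np.abs((W-[x,y])@[-vy,vx]); print("line yaw %.4f pt %.1f %.1f res %.2f x@y0 %.2f"%(np.arctan2(vy,vx),x,y,np.median(res), x-vx/vy*y))
print("plate far, near edges, z 8")
fit(crossings(R,256,306,212,240,100,0),8)
fit(crossings(R,232,308,225,266,100,1),8)
print("cover far, near z55")
fit(crossings(G,248,282,218,238,225,0),55)
fit(crossings(G,250,284,232,262,225,1),55)
# tab in cover
m=np.zeros(R.shape,np.uint8); m[229:248,258:280]=(R<140)[229:248,258:280]
cn=max(cv2.findContours(m,0,2)[0],key=len); rc=cv2.minAreaRect(cn); print(rc, ray("top",*rc[0],80))
# ends along rows: left and right
Rt=R.T
def cr(r0,r1,c0,c1,thr,which,img):
    q=crossings(img.T,r0,r1,c0,c1,thr,which); return q[:,::-1]
print("plate left/right")
print(ray("top",*cr(247,248,215,240,100,0,R)[0],8))
fit(cr(224,238,295,318,100,1,R),8); fit(cr(238,256,218,240,100,0,R),8)
print("cover right end"); fit(cr(229,242,270,295,225,1,G),55)
E
```

```text
plate far, near edges, z 8
line yaw 1.8253 pt 574.4 -48.2 res 0.40 x@y0 561.90
line yaw 1.8227 pt 512.0 -8.6 res 1.01 x@y0 509.80
cover far, near z55
line yaw 1.8211 pt 553.6 2.0 res 0.31 x@y0 554.11
line yaw 1.8255 pt 517.8 -5.3 res 0.30 x@y0 516.37
((269.6470642089844, 238.08824157714844), (12.611852645874023, 9.943960189819336), 75.96376037597656) [537.35 -10.65  80.  ]
plate left/right
[517.31  37.01   8.  ]
line yaw 0.2198 pt 555.5 -96.9 res 0.30 x@y0 989.31
line yaw 0.6583 pt 516.7 98.2 res 2.62 x@y0 389.68
cover right endTraceback (most recent call last):
  File "<stdin>", line 34, in <module>
  File "<stdin>", line 30, in cr
  File "<stdin>", line 11, in crossings
IndexError: index 25 is out of bounds for axis 0 with size 25
```

```bash
cat >> h.py <<'E'
YAW=1.824; U=np.array([np.cos(YAW),np.sin(YAW)]); V=np.array([-U[1],U[0]]); P0=np.array([535.5,0.])
def mag(X,s0=0):
    X=np.asarray(X)[...,:2]-P0; return np.stack([X@U-s0,X@V],-1)
E
python3 - <<'E'
from h import *
np.set_printoptions(suppress=True,precision=1)
T=np.load("pics/topX.npy")
for nm,(u,v),z in [("coverL",(246.1,244.4),55),("coverR",(285.8,235.2),55),("tab",(270,238.5),80),("tailblk",(308,231),40)]:
    print(nm,ray("top",u,v,z),mag(ray("top",u,v,z)))
# depth profile along the axis
p=np.load("pics/top0.npz")["p"]
M=mag(T)
sel=(np.abs(M[...,1])<5)
for s in range(-110,110,3):
    k=sel&(np.abs(M[...,0]-s)<1.5)
    if k.sum(): print(s,k.sum(),np.nanmedian(T[k][:,2]),p[k].mean(0))
E
```

```text
coverL [523.1  41.6  55. ] [43.3  1.6]
coverR [544.6 -44.7  55. ] [-45.6   2.4]
tab [536.5 -11.4  80. ] [-11.3   1.9]
tailblk [555.1 -93.7  40. ] [-95.6   4.5]
-110 5 -0.08592891369866495 [52.2 55.8 60.6]
-107 6 0.19351207365191717 [52.5 56.7 61. ]
-104 5 -0.6920958092486037 [53.8 57.8 62. ]
-101 6 -0.4426641679440141 [52.8 57.2 61.2]
-98 5 1.8706325965909154 [154.  162.4 168.2]
-95 3 39.218914288611124 [230.  239.7 244.3]
-92 5 40.067908625566226 [248.8 255.  255. ]
-89 6 38.67119783474999 [250.7 253.8 255. ]
-86 8 38.22696156059462 [213.6 224.5 231.9]
-83 6 9.564036856957113 [235.8 246.  250.3]
-80 7 9.563333248407009 [236.3 244.9 249.7]
-77 3 9.222190407200786 [238.7 247.  252.3]
-74 5 9.683286427023875 [242.4 248.8 251.8]
-71 6 9.473460676904374 [236.8 244.8 248.5]
-68 6 11.84089537205706 [243.7 250.  254. ]
-65 5 8.28127072039776 [237.6 245.4 250.2]
-62 7 10.960809184044125 [235.4 243.7 247.9]
-59 5 10.637529002888336 [242.4 249.6 252.6]
-56 6 8.941001323232111 [239.5 247.8 251.8]
-53 6 10.237072536292745 [236.2 245.2 248.7]
-50 5 8.849124422258125 [226.  234.4 240.2]
-47 6 9.33
[... 1529 characters left out ...]
 252.2]
64 7 10.827155084846417 [231.9 241.4 246.6]
67 6 11.26627626240137 [244.7 250.8 254.5]
70 5 9.465010430507308 [241.4 249.  253.2]
73 5 10.537791372805058 [195.2 205.4 213.4]
76 8 10.752261999358629 [195.4 205.5 213. ]
79 6 14.89294013484524 [232.5 240.  244. ]
82 4 16.29468382541284 [211.2 222.  228.8]
85 10 20.796586445121243 [208.4 217.4 223.7]
88 4 21.548187482739884 [246.5 252.  253.5]
91 3 19.89814451496504 [222.3 232.  237.3]
94 5 8.522076745399618 [139.6 153.2 163.4]
97 4 0.36826808081589935 [55.8 60.5 65.5]
100 5 1.1459816392536493 [51.  55.4 60.2]
103 6 1.0986383440955296 [52.3 56.  61. ]
106 6 0.26279453081168386 [52.7 56.8 60.7]
109 5 0.0012143309789599509 [54.8 58.4 62.2]
```

```bash
sed -i 's/P0=np.array(\[535.5/P0=np.array([535.1/' h.py; python3 - <<'E'
from h import *
np.set_printoptions(suppress=True,precision=1,linewidth=160)
p=np.load("pics/top0.npz")["p"]; g=p.mean(2).astype(np.float32)
T=np.load("pics/topX.npy"); M=mag(T,34)
# brightness on plane z=22 sampled in magazine frame
xs=np.arange(28,66,2.0); ys=np.arange(-28,29,2.0)
I=np.zeros((len(ys),len(xs)))
for i,y in enumerate(ys):
    for j,x in enumerate(xs):
        w=P0+(x+34)*U+y*V; u,v=proj("top",[w[0],w[1],22]); I[i,j]=cv2.getRectSubPix(g,(1,1),(float(u),float(v)))[0,0]
print("x",xs.astype(int))
for i,y in enumerate(ys): print(int(y),I[i].astype(int))
for y in range(-28,29,2):
    k=(M[...,0]>41)&(M[...,0]<57)&(np.abs(M[...,1]-y)<1.0); print(y,k.sum(),np.sort(T[k][:,2]))
s=cv2.resize(I.astype(np.uint8),None,fx=20,fy=16,interpolation=cv2.INTER_CUBIC); cv2.imwrite("pics/nose0.png",s)
E
```

```text
x [28 30 32 34 36 38 40 42 44 46 48 50 52 54 56 58 60 62 64]
-28 [61 59 60 57 57 57 57 55 52 52 53 54 54 54 56 58 59 59 57]
-26 [93 78 70 84 98 92 75 70 83 95 80 69 70 85 92 72 58 57 57]
-24 [142 127 140 158 160 143 124 139 163 159 144 142 153 158 154 106  66  57  57]
-22 [168 160 169 187 183 166 151 169 191 201 203 199 192 193 188 135  80  57  57]
-20 [167 171 165 156 158 157 172 204 226 237 240 231 221 216 192 138  81  57  58]
-18 [171 190 190 171 163 162 192 229 248 252 240 227 236 239 205 143 103  91  71]
-16 [193 223 227 206 191 186 209 244 254 245 197 203 230 244 224 181 175 160 123]
-14 [193 221 222 212 196 189 215 252 254 246 215 207 228 246 238 215 228 212 162]
-12 [200 198 190 197 197 188 226 250 249 243 237 241 245 245 227 209 220 206 155]
-10 [206 203 203 203 200 180 204 230 223 212 226 249 254 238 207 162 133 131 109]
-8 [205 204 203 203 203 184 171 161 154 158 174 231 249 235 202 144  79  65  60]
-6 [211 211 211 207 206 192 171 170 183 157 139 207 245 249 224 159  60  58  58]
-4 [231 229 232 233 229 208 179 177 197 184 170 204 242 253 240 176  74  56  56]
-2 [252 249 24
[... 1675 characters left out ...]
6.3 23.2 24.6]
-6 6 [ 9.6 10.3 13.  19.7 21.9 23.5]
-4 6 [ 8.5 10.8 11.  11.5 21.2 22.1]
-2 8 [ 8.1  8.6  9.5  9.8 10.4 19.9 20.9 23.8]
0 6 [10.3 20.3 20.7 21.1 22.  23.7]
2 5 [16.1 20.5 21.1 22.1 23.8]
4 7 [ 6.4 19.4 21.  22.2 25.6 25.7 25.9]
6 7 [ 7.4 21.3 22.  22.4 22.6 24.6 24.7]
8 7 [10.4 20.6 20.8 21.  21.7 22.8 23. ]
10 7 [ 9.4 11.9 19.3 19.7 19.9 22.3 23.6]
12 7 [ 7.4  8.5  8.8  9.   9.1 11.  12.7]
14 5 [ 9.1  9.8 11.4 11.5 12.1]
16 5 [ 9.7  9.7  9.8 15.2 20.5]
18 6 [ 9.7 10.  11.  15.  15.1 17.9]
20 6 [ 8.5 10.1 13.2 13.8 15.7 15.7]
22 7 [10.7 11.1 14.3 14.3 15.1 17.2 24. ]
24 6 [ 9.5 17.2 17.3 17.7 20.7 21.6]
26 5 [-2.   7.7 15.9 19.7 20. ]
28 7 [-3.1 -2.3  2.  18.4 18.6 20.1 20.5]
```

View pics/nose0.png

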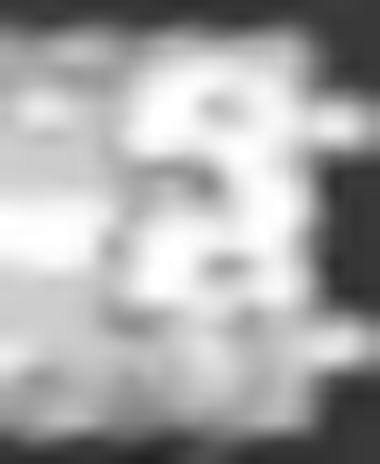

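Emit:
jog_arm([
  {"grip": 0, "translation": [0, 0, 0], "twist": [0, 0, -0.1212]},
  {"grip": 0, "translation": [0, 0, 0], "twist": [0, 0, -0.1212]},
  {"grip": 0, "translation": [0, 0, 0], "twist": [0, 0, -0.1212]},
  {"grip": 0, "translation": [0, 0, 0], "twist": [0, 0, -0.1212]},
  {"grip": 0, "translation": [0, 0, 0], "twist": [0, 0, -0.1212]},
  {"grip": 0, "translation": [0, 0, 0], "twist": [0, 0, -0.1212]},
  {"grip": 0, "translation": [0, 0, 0], "twist": [0, 0, -0.1212]},
  {"grip": 0, "translation": [0, 0, 0], "twist": [0, 0, -0.1212]},
  {"grip": 0, "translation": [0, 0, 0], "twist": [0, 0, -0.1212]},
  {"grip": 0, "translation": [0, 0, 0], "twist": [0, 0, -0.1212]},
], squeeze=30)

```text
clock: 0.93
eef_pos: [153.2, -605.6, 230.8]
tcp_rot: [-3.141, -0.001, 1.466]
contact_force: [0.2, 0.1, 0.2]
opening: 0.498
```

Emit:
jog_arm([
  {"grip": 0, "translation": [0, 0, 0], "twist": [0, 0, -0.1212]},
  {"grip": 0, "translation": [0, 0, 0], "twist": [0, 0, -0.1212]},
  {"grip": 0, "translation": [0, 0, 0], "twist": [0, 0, -0.1212]},
  {"grip": 0, "translation": [0.0142, 0.0322, 0.002], "twist": [0, 0, 0]},
  {"grip": 0, "translation": [0.0142, 0.0322, 0.002], "twist": [0, 0, 0]},
  {"grip": 0, "translation": [0.0142, 0.0322, 0.002], "twist": [0, 0, 0]},
  {"grip": 0, "translation": [0.0142, 0.0322, 0.002], "twist": [0, 0, 0]},
  {"grip": 0, "translation": [0.0142, 0.0322, 0.002], "twist": [0, 0, 0]},
  {"grip": 0, "translation": [0.0142, 0.0322, 0.002], "twist": [0, 0, 0]},
  {"grip": 0, "translation": [0.0142, 0.0322, 0.002], "twist": [0, 0, 0]},
])

```text
clock: 1.77
eef_pos: [347.7, -452.0, 217.0]
tcp_rot: [-3.141, -0.0, 1.823]
contact_force: [1.2, -0.3, -0.4]
opening: 0.498
```

Emit:
jog_arm([
  {"grip": 0, "translation": [0.0142, 0.0322, 0.002], "twist": [0, 0, 0]},
  {"grip": 0, "translation": [0.0142, 0.0322, 0.002], "twist": [0, 0, 0]},
  {"grip": 0, "translation": [0.0142, 0.0322, 0.002], "twist": [0, 0, 0]},
  {"grip": 0, "translation": [0.0142, 0.0322, 0.002], "twist": [0, 0, 0]},
  {"grip": 0, "translation": [0.0142, 0.0322, 0.002], "twist": [0, 0, 0]},
  {"grip": 0, "translation": [0.0142, 0.0322, 0.002], "twist": [0, 0, 0]},
  {"grip": 0, "translation": [0.0142, 0.0322, 0.002], "twist": [0, 0, 0]},
])

```text
clock: 2.35
eef_pos: [541.1, -299.3, 202.9]
tcp_rot: [-3.141, -0.0, 1.823]
contact_force: [0.9, -0.3, -0.3]
opening: 0.499
```

Emit:
jog_arm([
  {"grip": 0, "translation": [0.0281, 0.0069, 0.009], "twist": [0, 0, 0]},
  {"grip": 0, "translation": [0.0281, 0.0069, 0.009], "twist": [0, 0, 0]},
  {"grip": 0, "translation": [0.0281, 0.0069, 0.009], "twist": [0, 0, 0]},
  {"grip": 0, "translation": [0.0281, 0.0069, 0.009], "twist": [0, 0, 0]},
  {"grip": 0, "translation": [0.0281, 0.0069, 0.009], "twist": [0, 0, 0]},
  {"grip": 0, "translation": [0.0281, 0.0069, 0.009], "twist": [0, 0, 0]},
  {"grip": 0, "translation": [0.0281, 0.0069, 0.009], "twist": [0, 0, 0]},
  {"grip": 0, "translation": [0.0281, 0.0069, 0.009], "twist": [0, 0, 0]},
  {"grip": 0, "translation": [0.0281, 0.0069, 0.009], "twist": [0, 0, 0]},
  {"grip": 0, "translation": [0.0281, 0.0069, 0.009], "twist": [0, 0, 0]},
])

```text
clock: 3.18
eef_pos: [536.3, -10.1, 112.7]
tcp_rot: [-3.141, -0.0, 1.823]
contact_force: [0.7, -0.8, -0.4]
opening: 0.499
```

```bash
cat >> h.py <<'E'
def shot(n,name,box=None,f=1):
    p,d=r.grab_frame(n); a=p[:,:,::-1]
    np.savez(f"pics/{name}.npz",p=p,d=d)
    if box: a=a[box[1]:box[3],box[0]:box[2]]
    cv2.imwrite(f"pics/{name}.png",cv2.resize(a,None,fx=f,fy=f,interpolation=cv2.INTER_CUBIC)); return p,d
E
python3 - <<'E'
from h import *
shot("side","s1",(180,100,400,310),2.7)
print(r.sense()["eef_pos"],r.sense()["qpos"])
E
```

```text
[535.05182649  -6.17459096 111.05710522] [-0.01551993  0.36681988  1.92588887  0.00244224  0.85180525 -0.27007984]
```

View pics/s1.png

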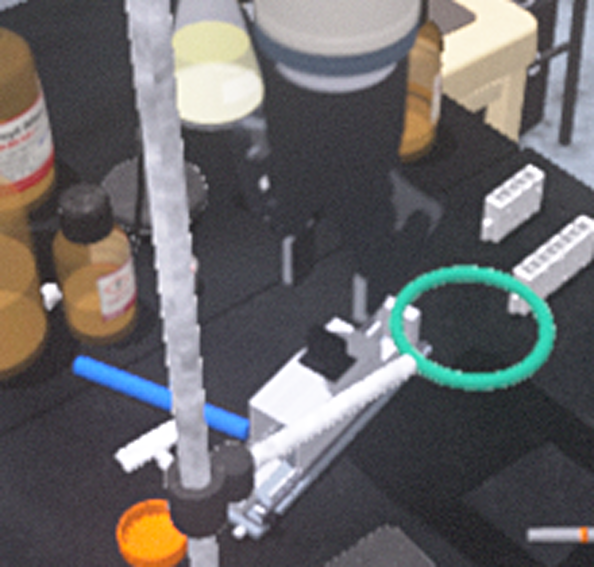

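Emit:
jog_arm([
  {"grip": 0, "translation": [-0.004, 0.0015, 0.01], "twist": [0, 0, 0]},
  {"grip": 0, "translation": [0, 0, 0.02], "twist": [0, 0, 0]},
  {"grip": 0, "translation": [0, 0, 0.014], "twist": [0, 0, 0]},
  {"grip": 0, "translation": [0, 0, 0.006], "twist": [0, 0, 0]},
  {"grip": 0, "translation": [0, 0, 0], "twist": [0, 0, 0]},
  {"grip": 0, "translation": [0, 0, 0], "twist": [0, 0, 0]},
])

```text
clock: 3.73
eef_pos: [539.1, -15.5, 63.1]
tcp_rot: [-3.141, -0.0, 1.823]
contact_force: [0.5, -0.0, -1.1]
opening: 0.501
```

```bash
python3 - <<'E'
from h import *
shot("side","s2",(180,100,400,310),2.7)
shot("top","t2",(200,150,340,275),4.5)
s=r.sense();print(s["eef_pos"],s["contact_force"])
E
```

```text
[539.73240754 -15.31996482  63.96264872] [-0.29452785 -0.53893878 -0.21780999]
```

View pics/s2.png

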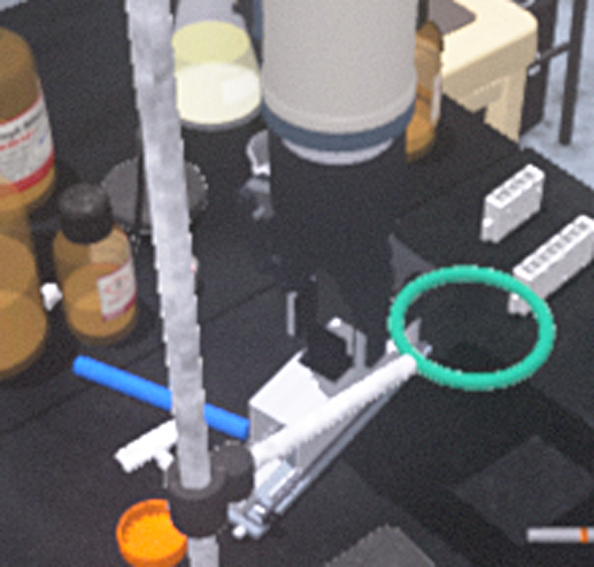

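View pics/t2.png

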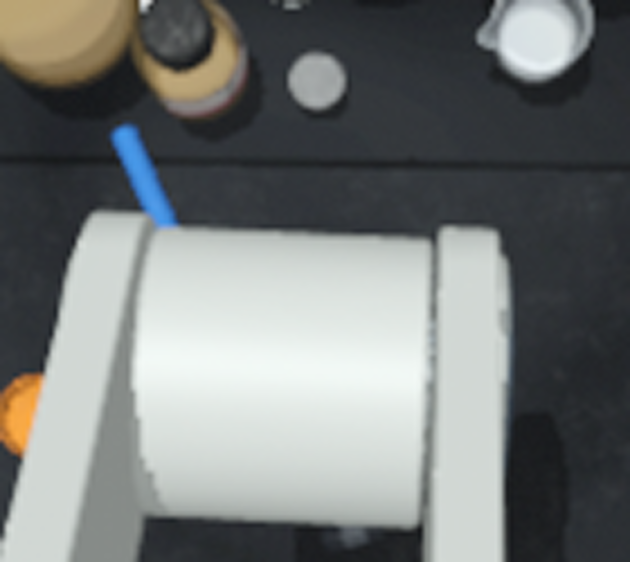

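Emit:
jog_arm([
  {"grip": 0, "translation": [0.006, -0.0006, 0.003], "twist": [0, 0, 0]},
  {"grip": 0, "translation": [0, 0, 0], "twist": [0, 0, 0]},
  {"grip": 0, "translation": [0, 0, 0], "twist": [0, 0, 0]},
])

```text
clock: 4.08
eef_pos: [537.0, -9.0, 60.6]
tcp_rot: [3.141, 0.0, 1.824]
contact_force: [0.1, -0.1, -0.0]
opening: 0.5
```

Emit:
jog_arm([
  {"grip": 0.6, "translation": [0, 0, 0], "twist": [0, 0, 0]},
  {"grip": 0.8, "translation": [0, 0, 0], "twist": [0, 0, 0]},
  {"grip": 0.8, "translation": [0, 0, 0], "twist": [0, 0, 0]},
  {"grip": 0.8, "translation": [0, 0, 0], "twist": [0, 0, 0]},
  {"grip": 0.8, "translation": [0, 0, 0], "twist": [0, 0, 0]},
])

```text
clock: 4.5
eef_pos: [538.4, -9.1, 60.9]
tcp_rot: [3.139, 0.0, 1.823]
contact_force: [4.0, 1.8, 2.5]
opening: 0.292
```

Emit:
jog_arm([
  {"grip": 0.8, "translation": [-0.004, 0.0005, 0], "twist": [0, 0, 0]},
  {"grip": 0.8, "translation": [-0.006, 0.0005, 0], "twist": [0, 0, 0]},
  {"grip": 0.8, "translation": [-0.006, 0, 0], "twist": [0, 0, 0]},
  {"grip": 0.8, "translation": [-0.006, 0, 0], "twist": [0, 0, 0]},
  {"grip": 0.8, "translation": [-0.006, 0, 0], "twist": [0, 0, 0]},
  {"grip": 0.8, "translation": [-0.006, 0, 0], "twist": [0, 0, 0]},
  {"grip": 0.8, "translation": [-0.004, 0, 0], "twist": [0, 0, 0]},
  {"grip": 0.8, "translation": [0, 0, 0], "twist": [0, 0, 0]},
  {"grip": 0.8, "translation": [0, 0, 0], "twist": [0, 0, 0]},
  {"grip": 0.8, "translation": [0, 0, 0], "twist": [0, 0, 0]},
])

```text
clock: 5.33
eef_pos: [548.1, -46.5, 60.9]
tcp_rot: [3.141, 0.001, 1.823]
contact_force: [1.7, -2.4, 5.9]
opening: 0.296
```

Continue slowly until the end stop shows in the force.

Emit:
jog_arm([
  {"grip": 0.8, "translation": [-0.0015, 0, 0], "twist": [0, 0, 0]},
  {"grip": 0.8, "translation": [0, 0, 0], "twist": [0, 0, 0]},
  {"grip": 0.8, "translation": [-0.0015, 0, 0], "twist": [0, 0, 0]},
  {"grip": 0.8, "translation": [0, 0, 0], "twist": [0, 0, 0]},
  {"grip": 0.8, "translation": [0, 0, 0], "twist": [0, 0, 0]},
])

```text
clock: 5.75
eef_pos: [548.6, -48.5, 60.8]
tcp_rot: [3.141, -0.0, 1.823]
contact_force: [2.0, 4.5, 7.2]
opening: 0.294
```

Emit:
jog_arm([
  {"grip": 0.8, "translation": [-0.0015, 0, 0], "twist": [0, 0, 0]},
  {"grip": 0.8, "translation": [0, 0, 0], "twist": [0, 0, 0]},
  {"grip": 0.8, "translation": [-0.0015, 0, 0], "twist": [0, 0, 0]},
  {"grip": 0.8, "translation": [0, 0, 0], "twist": [0, 0, 0]},
  {"grip": 0.8, "translation": [0, 0, 0], "twist": [0, 0, 0]},
])

```text
clock: 6.17
eef_pos: [548.6, -48.8, 60.7]
tcp_rot: [3.142, -0.004, 1.822]
contact_force: [1.1, 20.9, 8.8]
opening: 0.299
```

Emit:
jog_arm([
  {"grip": 0.8, "translation": [0.003, 0, 0], "twist": [0, 0, 0]},
  {"grip": 0, "translation": [0, 0, 0], "twist": [0, 0, 0]},
  {"grip": 0, "translation": [0, 0, 0], "twist": [0, 0, 0]},
  {"grip": 0, "translation": [0, 0, 0], "twist": [0, 0, 0]},
  {"grip": 0, "translation": [0, 0, -0.015], "twist": [0, 0, 0]},
  {"grip": 0, "translation": [0, 0, -0.03], "twist": [0, 0, 0]},
  {"grip": 0, "translation": [0, 0, -0.03], "twist": [0, 0, 0]},
  {"grip": 0, "translation": [-0.03, 0, -0.01], "twist": [0, 0, 0.03]},
  {"grip": 0, "translation": [-0.04, 0, 0], "twist": [0, 0, 0.05]},
  {"grip": 0, "translation": [-0.04, 0, 0], "twist": [0, 0, 0.05]},
])

```text
clock: 7.0
eef_pos: [572.2, -157.3, 146.4]
tcp_rot: [3.14, 0.001, 1.693]
contact_force: [0.5, 0.0, 0.0]
opening: 0.503
```

```bash
python3 - <<'E'
from h import *
shot("top","t3",(205,190,400,275),4)
s=r.sense();print(s["eef_pos"],s["tcp_rot"],s["contact_force"])
E
```

```text
[ 573.32014129 -164.15392439  146.23452064] [3.13905446 0.0043191  1.68680588] [ 1.3322128  -4.9408085   1.32219741]
```

View pics/t3.png

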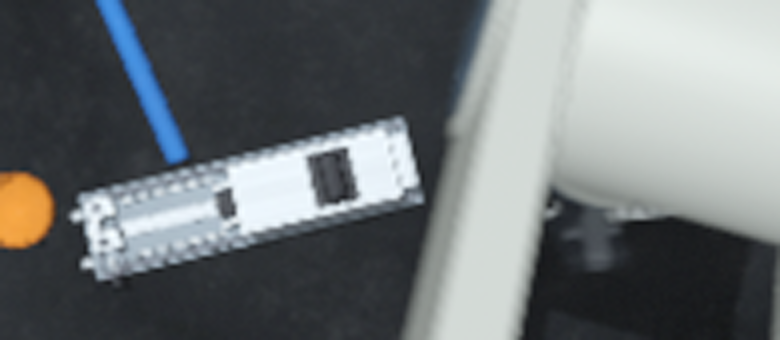

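```bash
python3 - <<'E'
from h import *
np.set_printoptions(suppress=True,precision=1,linewidth=170)
p=np.load("pics/t3.npz")["p"]; g=p.mean(2).astype(np.float32)
def samp(x,y,z):
    w=P0+(x+34)*U+y*V; u,v=proj("top",[w[0],w[1],z]); return cv2.getRectSubPix(g,(1,1),(float(u),float(v)))[0,0]
print("cover front z55, along x:"); print([(x,int(samp(x,0,55))) for x in range(-60,0,2)])
print("cover/tail"); print([(x,int(np.mean([samp(x,y,80) for y in(-6,0,6)]))) for x in range(-110,-60,2)])
print("across cover x-60:",[(y,int(np.mean([samp(x,y,55) for x in (-60,-50,-45)]))) for y in range(-30,31,2)])
print("follower across z38 :",[(y,int(np.mean([samp(x,y,38) for x in (-20,-22,-24)]))) for y in range(-16,17,1)])
print("along follower z38:",[(x,int(samp(x,-1,38))) for x in range(-36,-8,1)])
print("floor strip across z10:",[(y,int(np.mean([samp(x,y,10) for x in (0,10,20,30)]))) for y in range(-16,17,1)])
print("block across z22:",[(y,int(np.mean([samp(x,y,22) for x in (42,44,46)]))) for y in range(-28,28,1)])
print("block along z22, y -15,5:",[(x,int(np.mean([samp(x,y,22) for y in(-16,-14,2,4,6)]))) for x in range(30,64,1)])
print("long strip")
E
```

```text
cover front z55, along x:
[(-60, 241), (-58, 240), (-56, 241), (-54, 241), (-52, 241), (-50, 241), (-48, 240), (-46, 241), (-44, 241), (-42, 241), (-40, 241), (-38, 241), (-36, 241), (-34, 241), (-32, 235), (-30, 200), (-28, 134), (-26, 93), (-24, 93), (-22, 99), (-20, 139), (-18, 204), (-16, 236), (-14, 239), (-12, 236), (-10, 238), (-8, 241), (-6, 240), (-4, 239), (-2, 238)]
cover/tail
[(-110, 241), (-108, 241), (-106, 241), (-104, 242), (-102, 242), (-100, 242), (-98, 235), (-96, 193), (-94, 112), (-92, 80), (-90, 60), (-88, 64), (-86, 76), (-84, 83), (-82, 83), (-80, 73), (-78, 74), (-76, 91), (-74, 124), (-72, 201), (-70, 238), (-68, 243), (-66, 243), (-64, 244), (-62, 243)]
across cover x-60: [(-30, 49), (-28, 49), (-26, 50), (-24, 90), (-22, 142), (-20, 184), (-18, 223), (-16, 245), (-14, 244), (-12, 243), (-10, 244), (-8, 245), (-6, 244), (-4, 242), (-2, 241), (0, 241), (2, 241), (4, 243), (6, 245), (8, 244), (10, 244), (12, 244), (14, 242), (16, 238), (18, 214), (20, 145), (22, 104), (24, 89), (26, 60), (28, 48), (30, 49)]
follower across z38 : [(-16, 176), (-15, 188), (-14,
[... 1408 characters left out ...]
227), (1, 237), (2, 237), (3, 235), (4, 232), (5, 232), (6, 234), (7, 230), (8, 222), (9, 203), (10, 177), (11, 161), (12, 166), (13, 174), (14, 178), (15, 181), (16, 177), (17, 171), (18, 166), (19, 160), (20, 153), (21, 148), (22, 139), (23, 125), (24, 110), (25, 88), (26, 61), (27, 45)]
block along z22, y -15,5: [(30, 212), (31, 213), (32, 214), (33, 210), (34, 206), (35, 201), (36, 191), (37, 178), (38, 168), (39, 167), (40, 190), (41, 216), (42, 233), (43, 241), (44, 243), (45, 237), (46, 229), (47, 211), (48, 190), (49, 181), (50, 182), (51, 187), (52, 206), (53, 222), (54, 225), (55, 224), (56, 206), (57, 179), (58, 153), (59, 128), (60, 108), (61, 100), (62, 95), (63, 90)]
long strip
```

Emit:
jog_arm([
  {"grip": 0, "translation": [-0.012, -0.0142, 0.015], "twist": [0, 0, 0]},
  {"grip": 0, "translation": [-0.012, -0.0142, 0.02], "twist": [0, 0, 0]},
  {"grip": 0, "translation": [-0.0112, -0.0142, 0.025], "twist": [0, 0, 0]},
  {"grip": 0, "translation": [0, 0, 0.026], "twist": [0, 0, 0]},
  {"grip": 0, "translation": [0, 0, 0], "twist": [0, 0, 0]},
  {"grip": 0, "translation": [0, 0, 0], "twist": [0, 0, 0]},
  {"grip": 0, "translation": [0, 0, 0], "twist": [0, 0, 0]},
  {"grip": 0, "translation": [0, 0, 0], "twist": [0, 0, 0]},
])

```text
clock: 7.72
eef_pos: [534.8, -196.4, 60.8]
tcp_rot: [3.14, 0.001, 1.694]
contact_force: [0.3, 1.0, -0.3]
opening: 0.499
```

```bash
python3 - <<'E'
from h import *
shot("side","s4",(300,80,440,260),3.2)
s=r.sense();print(s["eef_pos"],s["tcp_rot"],s["contact_force"])
E
```

```text
[ 534.82979121 -196.39235237   60.85058209] [3.13935477e+00 1.12543987e-03 1.69399298e+00] [-0.00830308 -0.22385778 -1.06240459]
```

View pics/s4.png

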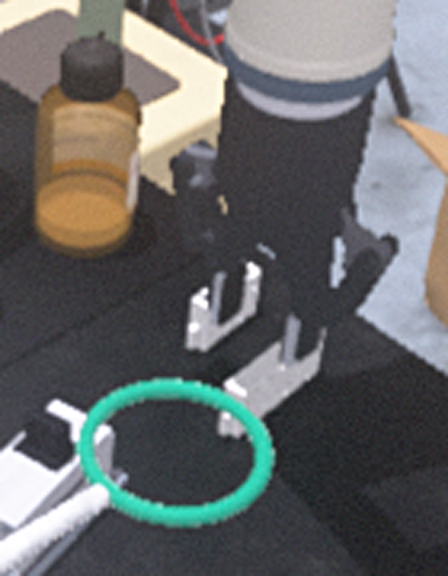

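Emit:
jog_arm([
  {"grip": 0, "translation": [-0.0078, 0, 0.012], "twist": [0, 0, 0]},
  {"grip": 0, "translation": [0, 0, 0.015], "twist": [0, 0, 0]},
  {"grip": 0, "translation": [0, 0, 0.015], "twist": [0, 0, 0]},
  {"grip": 0, "translation": [0, 0, 0.008], "twist": [0, 0, 0]},
  {"grip": 0, "translation": [0, 0, 0.002], "twist": [0, 0, 0]},
  {"grip": 0, "translation": [0, 0, 0], "twist": [0, 0, 0]},
  {"grip": 0, "translation": [0, 0, 0], "twist": [0, 0, 0]},
  {"grip": 0, "translation": [0, 0, 0], "twist": [0, 0, 0]},
])

```text
clock: 8.43
eef_pos: [535.0, -204.3, 8.0]
tcp_rot: [3.141, 0.001, 1.694]
contact_force: [0.8, 0.1, 0.0]
opening: 0.498
```

Emit:
jog_arm([
  {"grip": 0.5, "translation": [0, 0, -0.001], "twist": [0, 0, 0]},
  {"grip": 0.9, "translation": [0, 0, 0], "twist": [0, 0, 0]},
  {"grip": 1, "translation": [0, 0, 0], "twist": [0, 0, 0]},
  {"grip": 1, "translation": [0, 0, 0], "twist": [0, 0, 0]},
  {"grip": 1, "translation": [0, 0, 0], "twist": [0, 0, 0]},
  {"grip": 1, "translation": [0, 0, 0], "twist": [0, 0, 0]},
], squeeze=50)

```text
clock: 8.93
eef_pos: [535.0, -204.3, 9.1]
tcp_rot: [3.14, 0.001, 1.693]
contact_force: [-0.1, 0.2, 6.7]
opening: 0.155
```

Emit:
jog_arm([
  {"grip": 1, "translation": [0, 0, -0.01], "twist": [0, 0, 0]},
  {"grip": 1, "translation": [0, 0, -0.03], "twist": [0, 0, 0]},
  {"grip": 1, "translation": [0, 0, -0.035], "twist": [0, 0, 0]},
  {"grip": 1, "translation": [0, 0, -0.035], "twist": [0, 0, -0.051]},
  {"grip": 1, "translation": [0.02, 0.0023, 0], "twist": [0, 0, 0]},
  {"grip": 1, "translation": [0.035, 0.0041, 0], "twist": [0, 0, 0]},
  {"grip": 1, "translation": [0.035, 0.0041, 0], "twist": [0, 0, 0]},
  {"grip": 1, "translation": [0.035, 0.0041, 0], "twist": [0, 0, 0]},
  {"grip": 1, "translation": [0.035, 0.0041, 0], "twist": [0, 0, 0]},
  {"grip": 1, "translation": [0.035, 0.0041, 0], "twist": [0, 0, 0]},
])

```text
clock: 9.77
eef_pos: [522.8, -6.6, 119.1]
tcp_rot: [3.141, 0.0, 1.744]
contact_force: [0.7, -0.2, -0.2]
opening: 0.157
```

Emit:
jog_arm([
  {"grip": 1, "translation": [0.035, 0.0041, 0], "twist": [0, 0, 0]},
  {"grip": 1, "translation": [0.03, 0.0035, 0], "twist": [0, 0, 0]},
  {"grip": 1, "translation": [0.02, 0.0023, 0], "twist": [0, 0, 0]},
  {"grip": 1, "translation": [0, 0, 0], "twist": [0, 0, 0]},
  {"grip": 1, "translation": [0, 0, 0], "twist": [0, 0.095, 0]},
  {"grip": 1, "translation": [0, 0, 0], "twist": [0, 0.095, 0]},
  {"grip": 1, "translation": [0, 0, 0], "twist": [0, 0, 0]},
  {"grip": 1, "translation": [0, 0, 0], "twist": [0, 0, 0]},
  {"grip": 1, "translation": [0, 0, 0], "twist": [0, 0, 0]},
])

```text
clock: 10.52
eef_pos: [518.2, 76.5, 118.4]
tcp_rot: [-3.141, -0.188, 1.743]
contact_force: [-0.3, 0.9, 0.0]
opening: 0.154
```

```bash
python3 - <<'E'
from h import *
shot("side","s5",(180,100,400,310),2.7)
shot("top","t5",(180,150,340,275),4)
s=r.sense();print(s["eef_pos"],s["tcp_rot"],s["contact_force"])
E
```

```text
[518.13451474  77.33931628 118.43317144] [-3.14142616 -0.18832132  1.74452191] [ 0.03391252  0.34602527 -0.34158272]
```

View pics/s5.png

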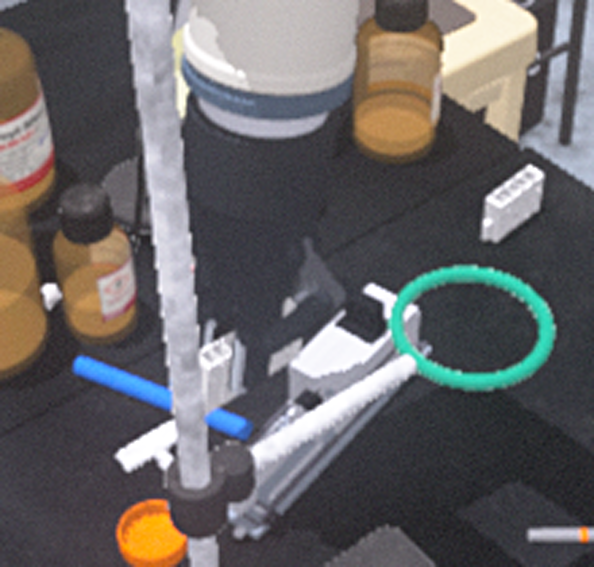

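View pics/t5.png

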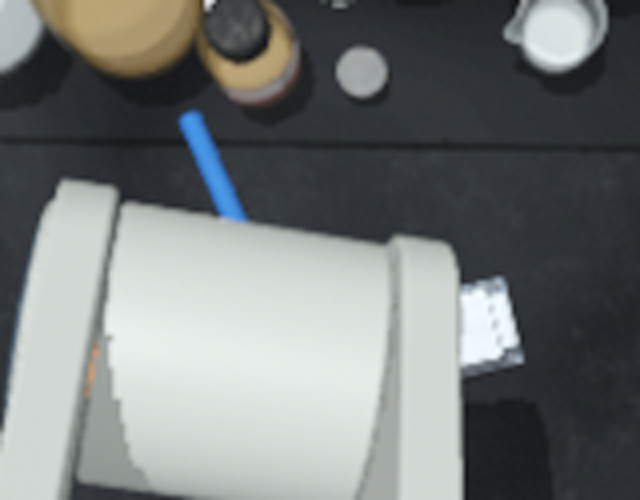

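```bash
cat >> h.py <<'E'
from scipy.spatial.transform import Rotation as Ro
def pose():
    s=r.sense(); return np.array(s["eef_pos"]),Ro.from_euler("xyz",s["tcp_rot"]).as_matrix()
def strip_pts(e,R,gx=12,gz=9):
    f=lambda x,y,z: e+R@np.array([x-gx,-y,-(z-gz)])   # strip frame: x from mid, y, z from underside
    return {"noseTL":f(40,7,36),"noseTR":f(40,-7,36),"noseBL":f(40,7,0),"noseBR":f(40,-7,0),"tongue":f(47,0,20),"tailTL":f(-40,7,36),"tailBL":f(-40,7,0)}
E
python3 - <<'E'
from h import *
np.set_printoptions(suppress=True,precision=1)
e,R=pose(); a=cv2.imread("pics/s5.png")
for k,X in strip_pts(e,R).items():
    q=proj("side",X); print(k,X,q); w=((q-[180,100])*2.7).round().astype(int); cv2.circle(a,tuple(int(i) for i in w),2,(0,0,255),-1)
cv2.imwrite("pics/s5a.png",cv2.resize(a[250:500,150:400],None,fx=3,fy=2.4))
E
```

```text
noseTL [507.4  98.2 150.2] [257.3 236.9]
noseTR [521.2 100.7 150.2] [250.4 232.1]
noseBL [506.2 104.9 114.8] [255.4 255.5]
noseBR [520.  107.3 114.8] [248.7 250.7]
tongue [512.5 109.2 135.8] [249.6 245. ]
tailTL [520.9  20.8 135.2] [293.5 214.8]
tailBL [519.8  27.5  99.9] [290.8 232.8]
```

View pics/s5a.png

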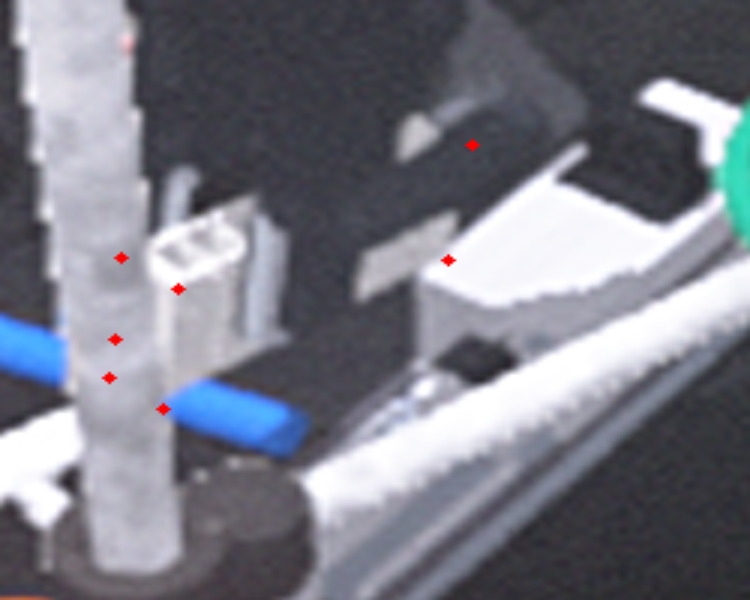

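Emit:
jog_arm([
  {"grip": 1, "translation": [-0.0033, 0.0009, 0.017], "twist": [0, 0, 0]},
  {"grip": 1, "translation": [-0.0033, 0, 0.017], "twist": [0, 0, 0]},
  {"grip": 1, "translation": [-0.0033, 0, 0.017], "twist": [0, 0, 0]},
  {"grip": 1, "translation": [-0.0033, 0, 0.017], "twist": [0, 0, 0]},
  {"grip": 1, "translation": [-0.002, 0, 0.0105], "twist": [0, 0, 0]},
  {"grip": 1, "translation": [0, 0, 0], "twist": [0, 0, 0]},
  {"grip": 1, "translation": [0, 0, 0], "twist": [0, 0, 0]},
  {"grip": 1, "translation": [0, 0, 0], "twist": [0, 0, 0]},
])

```text
clock: 11.28
eef_pos: [519.7, 77.7, 39.0]
tcp_rot: [3.141, -0.19, 1.745]
contact_force: [0.2, 0.3, 0.4]
opening: 0.154
```

```bash
python3 - <<'E'
from h import *
shot("side","s6",(220,170,360,310),4)
s=r.sense();print(s["eef_pos"],s["tcp_rot"],s["contact_force"],mag(s["eef_pos"],34.4))
E
```

```text
[519.88853971  77.59750974  39.23734484] [ 3.14018968 -0.18965827  1.74491882] [ 0.07327744  0.05454303 -0.22402934] [44.53387514 -4.7122604 ]
```

View pics/s6.png

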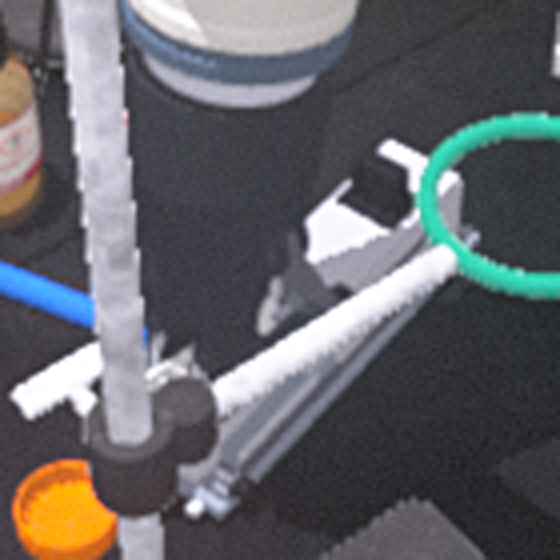

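Emit:
jog_arm([
  {"grip": 1, "translation": [-0.0007, -0.0009, 0.0037], "twist": [0, 0, 0]},
  {"grip": 1, "translation": [-0.0007, 0, 0.0037], "twist": [0, 0, 0]},
  {"grip": 1, "translation": [0, 0, 0], "twist": [0, 0, 0]},
  {"grip": 1, "translation": [-0.0049, 0.0004, -0.0009], "twist": [0, 0, 0]},
  {"grip": 1, "translation": [-0.0049, 0.0004, -0.0009], "twist": [0, 0, 0]},
  {"grip": 1, "translation": [0, 0, 0], "twist": [0, 0, 0]},
  {"grip": 1, "translation": [0, 0, 0], "twist": [0, 0, 0]},
])

```text
clock: 11.92
eef_pos: [520.9, 67.6, 30.7]
tcp_rot: [3.142, -0.191, 1.744]
contact_force: [0.8, 3.9, 1.6]
opening: 0.154
```

```bash
cat > st.py <<'E'
from h import *
np.set_printoptions(suppress=True,precision=2)
s=r.sense();e,R=pose();t=strip_pts(e,R)
f=s["contact_force"]; print(s["clock"],e,s["tcp_rot"],"F mag x,y,z",f[:2]@U,f[:2]@V,f[2],"tq",s["wrist_torque"],"tcp",mag(e,34.4)+[0,.85],"tailB x,z",mag(t["tailBL"],34.4)[0],t["tailBL"][2]-10,"tongue",mag(t["tongue"],34.4)+[0,.85],t["tongue"][2]-30)
E
python3 st.py
```

```text
11.9167 [520.92  67.64  30.74] [ 3.14 -0.19  1.74] F mag x,y,z 3.5586087968064137 -1.7830628974286653 1.5525404867479642 tq [ 0.57 -0.12  0.  ] tcp [34.63 -2.36] tailB x,z -13.999321756108152 2.0544128382339366 tongue [66.81 -4.96] 18.1664495039263
```

Emit:
jog_arm([
  {"grip": 1, "translation": [-0.0051, 0.0009, 0.0001], "twist": [0, 0, 0]},
  {"grip": 1, "translation": [-0.0049, 0.0004, -0.0009], "twist": [0, 0, 0]},
  {"grip": 1, "translation": [-0.0049, 0.0004, -0.0009], "twist": [0, 0, 0]},
  {"grip": 1, "translation": [0, 0, 0], "twist": [0, 0, 0]},
  {"grip": 1, "translation": [0, 0, 0], "twist": [0, 0, 0]},
])

```text
clock: 12.33
eef_pos: [525.0, 53.0, 29.6]
tcp_rot: [-3.141, -0.19, 1.744]
contact_force: [-1.0, 4.6, 3.4]
opening: 0.153
```

```bash
python3 st.py
```

```text
12.3333 [525.04  53.03  29.58] [-3.14 -0.19  1.74] F mag x,y,z 4.651187836535512 -0.2043384359208386 3.353070293432873 tq [0.58 0.17 0.04] tcp [19.46 -2.7 ] tailB x,z -29.181168129903533 0.9073646147688201 tongue [51.64 -5.29] 16.99645780717153
```

Emit:
jog_arm([
  {"grip": 1, "translation": [-0.0049, 0.0004, -0.0009], "twist": [0, 0, 0]},
  {"grip": 1, "translation": [-0.0049, 0.0004, -0.0009], "twist": [0, 0, 0]},
  {"grip": 1, "translation": [-0.0049, 0.0004, -0.0009], "twist": [0, 0, 0]},
  {"grip": 1, "translation": [0, 0, 0], "twist": [0, 0, 0]},
  {"grip": 1, "translation": [0, 0, 0], "twist": [0, 0, 0]},
])

```text
clock: 12.75
eef_pos: [528.7, 38.8, 29.5]
tcp_rot: [-3.141, -0.19, 1.744]
contact_force: [-1.5, 5.6, 3.0]
opening: 0.152
```

```bash
python3 st.py
```

```text
12.75 [528.69  38.83  29.49] [-3.14 -0.19  1.74] F mag x,y,z 5.787127497996251 0.07222619679708053 2.951650419697903 tq [0.68 0.21 0.01] tcp [ 4.8  -2.67] tailB x,z -43.83782627226073 0.816492494126912 tongue [36.99 -5.25] 16.914014113470273
```

Emit:
jog_arm([
  {"grip": 1, "translation": [-0.0026, 0.0002, 0.001], "twist": [0, -0.03, 0]},
  {"grip": 1, "translation": [-0.0026, 0.0002, 0.001], "twist": [0, -0.03, 0]},
  {"grip": 1, "translation": [0, 0, 0], "twist": [0, 0, 0]},
  {"grip": 1, "translation": [0, 0, 0], "twist": [0, 0, 0]},
])

```text
clock: 13.08
eef_pos: [529.6, 34.7, 26.4]
tcp_rot: [-3.141, -0.13, 1.745]
contact_force: [-1.6, 6.2, 2.2]
opening: 0.153
```

```bash
python3 st.py
```

```text
13.0833 [529.59  34.74  26.43] [-3.14 -0.13  1.74] F mag x,y,z 6.440787172695294 0.03063796384110358 2.2160439734629445 tq [0.77 0.22 0.  ] tcp [ 0.61 -2.52] tailB x,z -49.06698608716949 0.7654666602455986 tongue [33.79 -5.16] 11.883294164085974
```

Emit:
jog_arm([
  {"grip": 1, "translation": [-0.002, 0.0002, -0.0003], "twist": [0, 0, 0]},
  {"grip": 1, "translation": [0.0005, 0, 0.0037], "twist": [0, -0.07, 0]},
  {"grip": 1, "translation": [0, 0, 0], "twist": [0, 0, 0]},
  {"grip": 1, "translation": [0.0004, 0, 0.0031], "twist": [0, -0.06, 0]},
  {"grip": 1, "translation": [0, 0, 0], "twist": [0, 0, 0]},
  {"grip": 1, "translation": [0, 0, 0], "twist": [0, 0, 0]},
])

```text
clock: 13.58
eef_pos: [529.7, 34.7, 19.6]
tcp_rot: [-3.141, 0.0, 1.746]
contact_force: [-2.5, 5.5, 1.8]
opening: 0.157
```

```bash
python3 st.py
```

```text
13.5833 [529.69  34.69  19.65] [-3.14  0.    1.75] F mag x,y,z 5.9095780886667315 1.066252137751972 1.8254420270952807 tq [ 0.78  0.4  -0.05] tcp [ 0.54 -2.6 ] tailB x,z -50.75607040862977 0.6585619550719812 tongue [35.43 -5.34] 0.6419122705069711
```

Emit:
jog_arm([
  {"grip": 1, "translation": [0, 0, 0.0005], "twist": [0, 0, 0]},
  {"grip": 1, "translation": [0, 0, 0], "twist": [0, 0, 0]},
  {"grip": 1, "translation": [0, 0, 0], "twist": [0, 0, 0]},
])

```text
clock: 13.83
eef_pos: [530.0, 34.2, 19.3]
tcp_rot: [-3.141, -0.0, 1.745]
contact_force: [-2.1, 5.2, 2.9]
opening: 0.154
```

Emit:
jog_arm([
  {"grip": 1, "translation": [0, 0, 0.0005], "twist": [0, 0, 0]},
  {"grip": 1, "translation": [0, 0, 0], "twist": [0, 0, 0]},
  {"grip": 1, "translation": [0, 0, 0], "twist": [0, 0, 0]},
])

```text
clock: 14.08
eef_pos: [530.0, 34.1, 19.0]
tcp_rot: [-3.141, -0.0, 1.744]
contact_force: [-3.0, 5.2, 5.3]
opening: 0.151
```

Emit:
jog_arm([
  {"grip": 1, "translation": [0.002, -0.0002, -0.0003], "twist": [0, 0, 0]},
  {"grip": 1, "translation": [0.0015, -0.0001, 0], "twist": [0, 0, 0]},
  {"grip": 1, "translation": [0, 0, 0], "twist": [0, 0, 0]},
  {"grip": 1, "translation": [0, 0, 0], "twist": [0, 0, 0]},
])

```text
clock: 14.42
eef_pos: [529.1, 37.6, 19.1]
tcp_rot: [-3.141, -0.0, 1.744]
contact_force: [-2.0, 5.9, 1.5]
opening: 0.152
```

```bash
python3 st.py
```

```text
14.4167 [529.11  37.63  19.08] [-3.14 -0.    1.74] F mag x,y,z 6.165272254118747 0.42676454474125625 1.5418603418175532 tq [ 0.94  0.28 -0.01] tcp [ 3.53 -2.78] tailB x,z -47.741339271892 0.058731592979262004 tongue [38.42 -5.56] 0.0915717713146833
```

Emit:
jog_arm([
  {"grip": 1, "translation": [0.0015, -0.0001, 0], "twist": [0, 0, 0]},
  {"grip": 1, "translation": [0.001, -0.0001, 0], "twist": [0, 0, 0]},
  {"grip": 1, "translation": [0, 0, 0], "twist": [0, 0, 0]},
  {"grip": 1, "translation": [0, 0, 0], "twist": [0, 0, 0]},
])

```text
clock: 14.75
eef_pos: [528.5, 39.9, 19.1]
tcp_rot: [-3.141, -0.0, 1.744]
contact_force: [-1.8, 6.2, 1.1]
opening: 0.158
```

```bash
python3 st.py
```

```text
14.75 [528.53  39.88  19.09] [-3.14 -0.    1.74] F mag x,y,z 6.482703095203878 0.206282439885414 1.13928181163126 tq [ 0.88  0.32 -0.05] tcp [ 5.85 -2.78] tailB x,z -45.42456976617344 0.07357322291889368 tongue [40.74 -5.56] 0.09531063343137447
```

Tongue tip at the face with no resistance so far; continue in small steps.

Emit:
jog_arm([
  {"grip": 1, "translation": [0.001, -0.0001, 0], "twist": [0, 0, 0]},
  {"grip": 1, "translation": [0.001, -0.0001, 0], "twist": [0, 0, 0]},
  {"grip": 1, "translation": [0, 0, 0], "twist": [0, 0, 0]},
  {"grip": 1, "translation": [0, 0, 0], "twist": [0, 0, 0]},
])

```text
clock: 15.08
eef_pos: [528.0, 41.8, 19.1]
tcp_rot: [-3.141, -0.0, 1.744]
contact_force: [-2.1, 5.8, 1.6]
opening: 0.152
```

```bash
python3 st.py
```

```text
15.0833 [528.    41.78  19.08] [-3.14 -0.    1.74] F mag x,y,z 6.0997828213614795 0.6178993640152763 1.571260236672712 tq [ 0.81  0.23 -0.03] tcp [ 7.83 -2.74] tailB x,z -43.44502933184053 0.07021062522237109 tongue [42.72 -5.53] 0.09000234842874733
```

Emit:
jog_arm([
  {"grip": 1, "translation": [0.001, -0.0001, 0], "twist": [0, 0, 0]},
  {"grip": 1, "translation": [0.001, -0.0001, 0], "twist": [0, 0, 0]},
  {"grip": 1, "translation": [0, 0, 0], "twist": [0, 0, 0]},
  {"grip": 1, "translation": [0, 0, 0], "twist": [0, 0, 0]},
])

```text
clock: 15.42
eef_pos: [527.5, 43.7, 19.1]
tcp_rot: [-3.141, -0.0, 1.744]
contact_force: [-1.5, 5.1, 0.7]
opening: 0.156
```

```bash
python3 st.py
```

```text
15.4167 [527.53  43.67  19.1 ] [-3.14 -0.    1.74] F mag x,y,z 5.305676148727128 0.18497100220693957 0.7485262671181554 tq [ 0.83  0.25 -0.  ] tcp [ 9.77 -2.76] tailB x,z -41.50734055870968 0.09025848446859897 tongue [44.66 -5.55] 0.10616589592801517
```

Emit:
jog_arm([
  {"grip": 1, "translation": [0.001, -0.0001, 0], "twist": [0, 0, 0]},
  {"grip": 1, "translation": [0, 0, 0], "twist": [0, 0, 0]},
  {"grip": 1, "translation": [0.0008, 0, 0], "twist": [0, 0, 0]},
  {"grip": 1, "translation": [0, 0, 0], "twist": [0, 0, 0]},
  {"grip": 1, "translation": [0, 0, 0], "twist": [0, 0, 0]},
])

```text
clock: 15.83
eef_pos: [527.1, 45.3, 19.1]
tcp_rot: [-3.141, -0.0, 1.745]
contact_force: [-1.9, 5.3, 0.4]
opening: 0.158
```

```bash
python3 st.py
```

```text
15.8333 [527.14  45.27  19.13] [-3.14 -0.    1.74] F mag x,y,z 5.637815571037792 0.47620171692453056 0.3586762594425609 tq [0.76 0.31 0.06] tcp [11.42 -2.78] tailB x,z -39.85601124889747 0.12726913083271185 tongue [46.31 -5.56] 0.13482251177946125
```

Emit:
jog_arm([
  {"grip": 1, "translation": [0.0008, 0, 0], "twist": [0, 0, 0]},
  {"grip": 1, "translation": [0, 0, 0], "twist": [0, 0, 0]},
  {"grip": 1, "translation": [0, 0, 0], "twist": [0, 0, 0]},
])

```text
clock: 16.08
eef_pos: [527.1, 45.5, 19.1]
tcp_rot: [-3.141, 0.0, 1.745]
contact_force: [-0.7, 0.0, -1.4]
opening: 0.152
```

```bash
python3 st.py
```

```text
16.0833 [527.06  45.54  19.14] [-3.14  0.    1.74] F mag x,y,z 0.21398719434698915 0.6468734541361348 -1.3954259714183044 tq [-0.05  0.2   0.  ] tcp [11.7  -2.78] tailB x,z -39.5850624896056 0.156728392498243 tongue [46.59 -5.56] 0.12155560563967782
```

Emit:
jog_arm([
  {"grip": 1, "translation": [0, 0, 0.0005], "twist": [0, 0, 0]},
  {"grip": 1, "translation": [0, 0, 0], "twist": [0, 0, 0]},
  {"grip": 0.6, "translation": [0, 0, 0], "twist": [0, 0, 0]},
  {"grip": 0.4, "translation": [0, 0, 0], "twist": [0, 0, 0]},
  {"grip": 0.4, "translation": [0, 0, 0], "twist": [0, 0, 0]},
  {"grip": 0.4, "translation": [0, 0, 0], "twist": [0, 0, 0]},
  {"grip": 0.4, "translation": [0, 0, -0.01], "twist": [0, 0, 0]},
  {"grip": 0.4, "translation": [0, 0, -0.03], "twist": [0, 0, 0]},
  {"grip": 0.4, "translation": [0, 0, -0.035], "twist": [0, 0, 0]},
  {"grip": 0.4, "translation": [0, 0, -0.02], "twist": [0, 0, 0]},
])

```text
clock: 16.92
eef_pos: [528.2, 45.9, 117.1]
tcp_rot: [3.139, 0.0, 1.744]
contact_force: [0.5, -0.0, 0.2]
opening: 0.296
```

Emit:
jog_arm([
  {"grip": 0, "translation": [-0.04, 0, 0], "twist": [0, 0, 0]},
  {"grip": 0, "translation": [-0.04, 0, 0], "twist": [0, 0, 0]},
  {"grip": 0, "translation": [-0.04, 0, 0], "twist": [0, 0, -0.08]},
  {"grip": 0, "translation": [-0.04, 0, 0], "twist": [0, 0, 0]},
  {"grip": 0, "translation": [-0.04, 0, 0], "twist": [0, 0, 0]},
  {"grip": 0, "translation": [-0.03, 0, 0], "twist": [0, 0, 0]},
  {"grip": 0, "translation": [0, 0, 0], "twist": [0, 0, 0]},
  {"grip": 0, "translation": [0, 0, 0], "twist": [0, 0, 0]},
])

```text
clock: 17.58
eef_pos: [575.6, -180.4, 114.2]
tcp_rot: [3.141, 0.0, 1.822]
contact_force: [-0.3, 1.1, 0.1]
opening: 0.499
```

```bash
python3 - <<'E'
from h import *
shot("top","t7",(215,210,315,270),8)
shot("side","s7",(220,170,360,310),4)
s=r.sense();print(s["clock"],s["eef_pos"],s["tcp_rot"],s["contact_force"])
E
```

```text
17.6833 [ 575.01180696 -178.24021862  113.92005574] [-3.14120081e+00 -5.95559322e-04  1.82414244e+00] [ 0.24077783  0.58023409 -0.33870575]
```

View pics/t7.png

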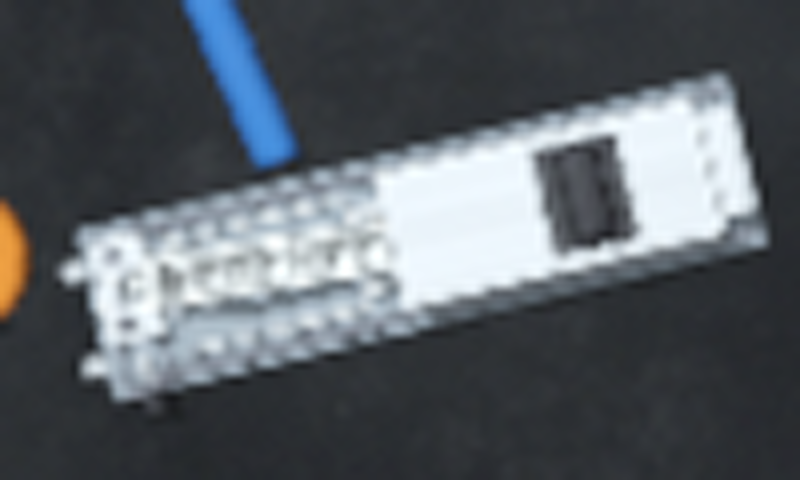

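View pics/s7.png

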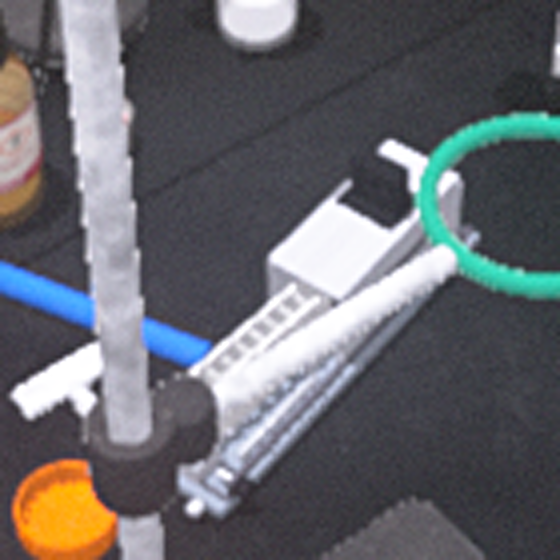

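```bash
python3 - <<'E'
from h import *
np.set_printoptions(suppress=True,precision=1,linewidth=170)
z=np.load("pics/t7.npz"); T=cloud("top",z["d"]); M=mag(T,34.4); g=z["p"].mean(2).astype(np.float32)
for x in range(-28,64,3):
    k=(np.abs(M[...,0]-x)<1.5)&(np.abs(M[...,1]-(-1.8-.08*x))<4.5)
    print(x,k.sum(),np.sort(T[k][:,2]))
def samp(x,y,zz):
    w=P0+(x+34.4)*U+y*V; u,v=proj("top",[w[0],w[1],zz]); return cv2.getRectSubPix(g,(1,1),(float(u),float(v)))[0,0]
for zz in (46,22): print(zz,[(x,int(np.mean([samp(x,-5.5+d,zz) for d in(-1.5,0,1.5)]))) for x in range(28,60)])
E
```

```text
-28 5 [25.6 43.9 47.3 51.  54.2]
-25 2 [14.6 42.8]
-22 5 [11.5 11.7 13.1 14.5 15. ]
-19 9 [10.8 12.1 14.8 15.  17.6 18.4 20.7 46.1 46.2]
-16 4 [15.9 43.8 45.  45.6]
-13 5 [12.7 13.2 13.4 14.2 17.1]
-10 9 [11.  12.7 13.2 13.3 15.3 21.9 29.2 41.7 46.5]
-7 2 [41.3 43. ]
-4 6 [12.7 12.8 14.  14.7 16.  43.8]
-1 9 [11.4 12.2 13.5 15.6 15.7 20.4 27.5 30.8 41.9]
2 3 [39.1 39.3 42.1]
5 4 [12.1 12.2 12.8 12.9]
8 10 [13.  14.1 14.5 15.2 17.3 17.5 26.  26.9 44.4 44.5]
11 3 [42.5 42.6 49. ]
14 3 [10.6 13.3 13.9]
17 11 [10.8 12.3 13.5 14.4 15.8 21.5 23.  28.5 28.9 42.7 43.4]
20 2 [42.2 43.9]
23 4 [12.3 13.  17.6 44.5]
26 13 [10.8 13.3 13.4 13.6 14.9 15.4 25.9 27.4 30.2 31.9 40.5 43.2 45.6]
29 2 [42.1 42.8]
32 3 [11.4 13.2 16.7]
35 13 [11.3 12.1 12.6 14.6 16.  21.8 27.2 28.3 29.  41.8 43.8 44.5 46.9]
38 4 [44.2 45.3 46.2 48.9]
41 2 [30.8 43.8]
44 3 [29.2 30.4 31.4]
47 6 [ 9.4 10.1 15.2 21.3 31.1 31.4]
50 5 [10.5 13.9 16.4 22.3 22.5]
53 5 [21.2 21.7 22.4 23.8 24.4]
56 3 [20.5 22.1 24.1]
59 4 [ 9.5 10.3 12.1 12.6]
62 4 [-1.8  2.4  6.3  7. ]
46 [(28, 202), (29, 188), (30, 174), (31, 161), (32, 148), (33, 138), (34, 159), (35, 192), (36, 217), (37, 227), (38, 233), (39, 225), (40, 218), (41, 216), (42, 214), (43, 202), (44, 178), (45, 167), (46, 190), (47, 214), (48, 228), (49, 240), (50, 236), (51, 227), (52, 212), (53, 185), (54, 153), (55, 107), (56, 63), (57, 53), (58, 50), (59, 50)]
22 [(28, 194), (29, 207), (30, 206), (31, 192), (32, 174), (33, 162), (34, 153), (35, 145), (36, 139), (37, 160), (38, 192), (39, 217), (40, 226), (41, 233), (42, 228), (43, 221), (44, 216), (45, 213), (46, 204), (47, 180), (48, 162), (49, 181), (50, 206), (51, 223), (52, 237), (53, 241), (54, 234), (55, 225), (56, 200), (57, 171), (58, 129), (59, 82)]
```

Emit:
jog_arm([
  {"grip": 0, "translation": [0.033, 0.0017, 0], "twist": [0, 0, 0]},
  {"grip": 0, "translation": [0.033, 0.0017, 0], "twist": [0, 0, 0]},
  {"grip": 0, "translation": [0.033, 0.0017, 0], "twist": [0, 0, 0]},
  {"grip": 0, "translation": [0.033, 0.0017, 0], "twist": [0, 0, 0]},
  {"grip": 0, "translation": [0, 0, 0.02], "twist": [0, 0, 0]},
  {"grip": 0, "translation": [0, 0, 0], "twist": [0, 0, 0]},
  {"grip": 0, "translation": [0, 0, 0], "twist": [0, 0, 0]},
  {"grip": 0, "translation": [0, 0, 0], "twist": [0, 0, 0]},
])

```text
clock: 18.35
eef_pos: [549.1, -49.2, 94.3]
tcp_rot: [3.142, 0.0, 1.825]
contact_force: [0.7, -0.5, 0.0]
opening: 0.503
```

Emit:
jog_arm([
  {"grip": 0, "translation": [0, -0.0005, 0.015], "twist": [0, 0, 0]},
  {"grip": 0, "translation": [0, 0, 0.013], "twist": [0, 0, 0]},
  {"grip": 0, "translation": [0, 0, 0.0055], "twist": [0, 0, 0]},
  {"grip": 0, "translation": [0, 0, 0], "twist": [0, 0, 0]},
  {"grip": 0.6, "translation": [0, 0, 0], "twist": [0, 0, 0]},
  {"grip": 0.8, "translation": [0, 0, 0], "twist": [0, 0, 0]},
  {"grip": 0.8, "translation": [0, 0, 0], "twist": [0, 0, 0]},
  {"grip": 0.8, "translation": [0, 0, 0], "twist": [0, 0, 0]},
], squeeze=30)

```text
clock: 19.02
eef_pos: [549.1, -49.8, 61.0]
tcp_rot: [3.14, 0.001, 1.824]
contact_force: [-0.6, -2.2, 1.5]
opening: 0.294
```

Emit:
jog_arm([
  {"grip": 0.8, "translation": [0.005, 0, 0], "twist": [0, 0, 0]},
  {"grip": 0.8, "translation": [0.01, 0, 0], "twist": [0, 0, 0]},
  {"grip": 0.8, "translation": [0.01, 0, 0], "twist": [0, 0, 0]},
  {"grip": 0.8, "translation": [0.01, 0, 0], "twist": [0, 0, 0]},
  {"grip": 0.8, "translation": [0.01, 0, 0], "twist": [0, 0, 0]},
  {"grip": 0.8, "translation": [0.01, 0, 0], "twist": [0, 0, 0]},
  {"grip": 0.8, "translation": [0.007, 0, 0], "twist": [0, 0, 0]},
  {"grip": 0.8, "translation": [0.003, 0, 0], "twist": [0, 0, 0]},
  {"grip": 0.8, "translation": [0, 0, 0], "twist": [0, 0, 0]},
  {"grip": 0.8, "translation": [0, 0, 0], "twist": [0, 0, 0]},
])

```text
clock: 19.85
eef_pos: [532.3, 14.6, 60.9]
tcp_rot: [3.141, -0.001, 1.825]
contact_force: [-0.6, 2.3, 6.9]
opening: 0.293
```

Moved ~66.6 mm; push the rest gently until the stop shows.

Emit:
jog_arm([
  {"grip": 0.8, "translation": [0.0015, 0, 0], "twist": [0, 0, 0]},
  {"grip": 0.8, "translation": [0, 0, 0], "twist": [0, 0, 0]},
  {"grip": 0.8, "translation": [0.0015, 0, 0], "twist": [0, 0, 0]},
  {"grip": 0.8, "translation": [0, 0, 0], "twist": [0, 0, 0]},
  {"grip": 0.8, "translation": [0, 0, 0], "twist": [0, 0, 0]},
])

```text
clock: 20.27
eef_pos: [531.7, 17.0, 60.9]
tcp_rot: [3.141, -0.0, 1.825]
contact_force: [-0.1, -0.9, 6.1]
opening: 0.292
```

Emit:
jog_arm([
  {"grip": 0.8, "translation": [0.0012, 0, 0], "twist": [0, 0, 0]},
  {"grip": 0.8, "translation": [0, 0, 0], "twist": [0, 0, 0]},
  {"grip": 0.8, "translation": [0.0012, 0, 0], "twist": [0, 0, 0]},
  {"grip": 0.8, "translation": [0, 0, 0], "twist": [0, 0, 0]},
  {"grip": 0.8, "translation": [0, 0, 0], "twist": [0, 0, 0]},
])

```text
clock: 20.68
eef_pos: [531.6, 17.5, 61.0]
tcp_rot: [3.14, 0.003, 1.826]
contact_force: [0.7, -13.1, 5.4]
opening: 0.291
```

Emit:
jog_arm([
  {"grip": 0.8, "translation": [-0.001, 0, 0], "twist": [0, 0, 0]},
  {"grip": 0, "translation": [0, 0, 0], "twist": [0, 0, 0]},
  {"grip": 0, "translation": [0, 0, 0], "twist": [0, 0, 0]},
  {"grip": 0, "translation": [0, 0, 0], "twist": [0, 0, 0]},
  {"grip": 0, "translation": [0, 0, -0.02], "twist": [0, 0, 0]},
  {"grip": 0, "translation": [0, 0, -0.03], "twist": [0, 0, 0]},
  {"grip": 0, "translation": [0, 0, -0.03], "twist": [0, 0, 0]},
  {"grip": 0, "translation": [-0.03, 0, 0], "twist": [0, 0, 0]},
  {"grip": 0, "translation": [-0.04, 0, 0], "twist": [0, 0, 0]},
  {"grip": 0, "translation": [-0.04, 0, 0], "twist": [0, 0, 0]},
])

```text
clock: 21.52
eef_pos: [559.2, -88.9, 141.1]
tcp_rot: [3.14, 0.0, 1.827]
contact_force: [1.1, 0.9, -0.5]
opening: 0.497
```

Emit:
jog_arm([
  {"grip": 0, "translation": [-0.04, 0, 0], "twist": [0, 0, 0]},
  {"grip": 0, "translation": [-0.04, 0, 0], "twist": [0, 0, 0]},
  {"grip": 0, "translation": [-0.04, 0, 0], "twist": [0, 0, 0]},
  {"grip": 0, "translation": [-0.03, 0, 0], "twist": [0, 0, 0]},
  {"grip": 0, "translation": [0, 0, 0], "twist": [0, 0, 0]},
  {"grip": 0, "translation": [0, 0, 0], "twist": [0, 0, 0]},
  {"grip": 0, "translation": [0, 0, 0], "twist": [0, 0, 0]},
])

```text
clock: 22.1
eef_pos: [595.7, -233.0, 139.7]
tcp_rot: [-3.141, -0.001, 1.824]
contact_force: [-0.8, 0.9, -0.1]
opening: 0.502
```

```bash
python3 - <<'E'
from h import *
shot("top","t8",(215,210,315,270),8)
shot("side","s8",(220,170,360,310),4)
s=r.sense();print(s["clock"],s["eef_pos"],s["contact_force"])
z=np.load("pics/t8.npz"); g=z["p"].mean(2).astype(np.float32)
def samp(x,y,zz):
    w=P0+(x+34.4)*U+y*V; u,v=proj("top",[w[0],w[1],zz]); return cv2.getRectSubPix(g,(1,1),(float(u),float(v)))[0,0]
print([(x,int(np.mean([samp(x,y,55) for y in (8,10,12,14)]))) for x in range(28,60)])
print([(x,int(np.mean([samp(x,y,80) for y in(-6,0,6)]))) for x in range(-40,10,2)])
E
```

```text
22.2 [ 595.84285729 -232.39110132  139.99159576] [-0.11000342 -0.33761537 -0.29365811]
[(28, 243), (29, 243), (30, 242), (31, 243), (32, 243), (33, 243), (34, 243), (35, 243), (36, 243), (37, 239), (38, 232), (39, 223), (40, 210), (41, 202), (42, 204), (43, 205), (44, 196), (45, 185), (46, 174), (47, 168), (48, 174), (49, 186), (50, 191), (51, 189), (52, 177), (53, 160), (54, 144), (55, 130), (56, 121), (57, 116), (58, 102), (59, 88)]
[(-40, 244), (-38, 244), (-36, 244), (-34, 244), (-32, 243), (-30, 222), (-28, 141), (-26, 94), (-24, 69), (-22, 44), (-20, 52), (-18, 73), (-16, 82), (-14, 82), (-12, 75), (-10, 72), (-8, 94), (-6, 161), (-4, 222), (-2, 243), (0, 244), (2, 244), (4, 244), (6, 244), (8, 243)]
```

View pics/t8.png

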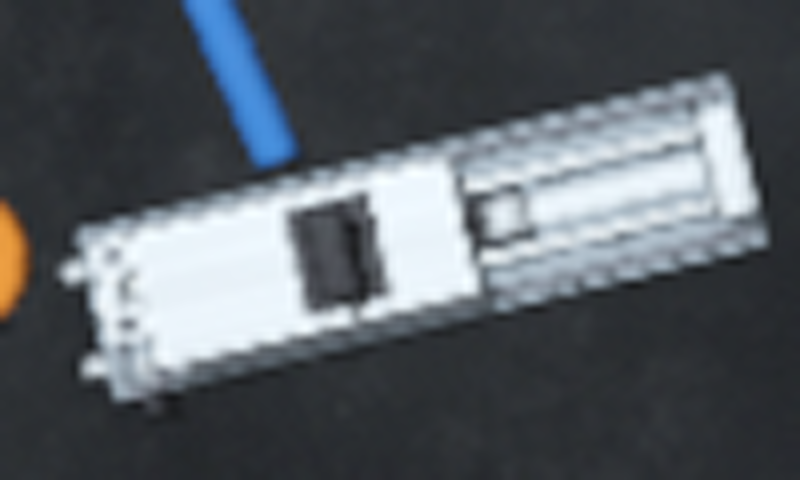

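View pics/s8.png

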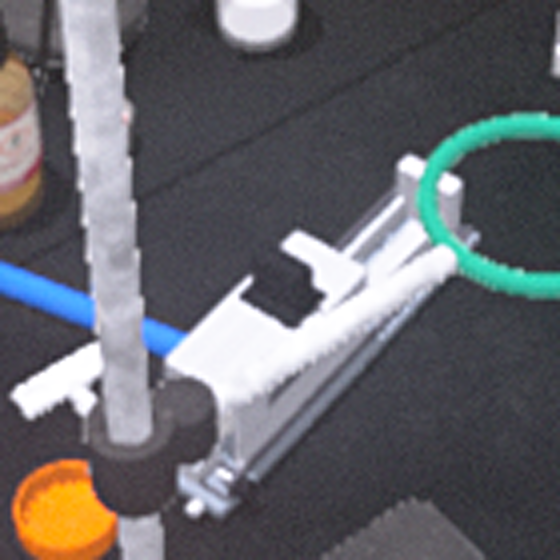

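Emit:
jog_arm([
  {"grip": 1, "translation": [0.038, 0, 0], "twist": [0, 0, 0]},
  {"grip": 1, "translation": [0.038, 0, 0], "twist": [0, 0, 0]},
  {"grip": 1, "translation": [0.038, 0, 0], "twist": [0, 0, 0]},
  {"grip": 1, "translation": [0.038, 0, 0], "twist": [0, 0, 0]},
  {"grip": 1, "translation": [0.038, 0, 0], "twist": [0, 0, 0]},
  {"grip": 1, "translation": [0.036, 0, 0], "twist": [0, 0, 0]},
  {"grip": 1, "translation": [0, 0, 0.03], "twist": [0, 0, 0]},
  {"grip": 1, "translation": [0, 0, 0], "twist": [0, 0, 0]},
  {"grip": 1, "translation": [0, 0, 0], "twist": [0, 0, 0]},
  {"grip": 1, "translation": [0, 0, 0], "twist": [0, 0, 0]},
])

```text
clock: 23.03
eef_pos: [539.7, -15.2, 110.9]
tcp_rot: [-3.142, 0.0, 1.825]
contact_force: [0.0, -0.3, 0.9]
opening: -0.006
```

Emit:
jog_arm([
  {"grip": 1, "translation": [0, 0, 0.025], "twist": [0, 0, 0]},
  {"grip": 1, "translation": [0, 0, 0.021], "twist": [0, 0, 0]},
  {"grip": 1, "translation": [0, 0, 0], "twist": [0, 0, 0]},
  {"grip": 1, "translation": [0.005, 0, 0], "twist": [0, 0, 0]},
  {"grip": 1, "translation": [0.005, 0, 0], "twist": [0, 0, 0]},
  {"grip": 1, "translation": [0.004, 0, 0], "twist": [0, 0, 0]},
  {"grip": 1, "translation": [0, 0, 0], "twist": [0, 0, 0]},
  {"grip": 1, "translation": [0, 0, 0], "twist": [0, 0, 0]},
])

```text
clock: 23.7
eef_pos: [536.6, -1.3, 65.2]
tcp_rot: [3.14, 0.0, 1.825]
contact_force: [-0.6, 0.0, -0.0]
opening: -0.0
```

Emit:
jog_arm([
  {"grip": 1, "translation": [0.0015, 0, 0], "twist": [0, 0, 0]},
  {"grip": 1, "translation": [0, 0, 0], "twist": [0, 0, 0]},
  {"grip": 1, "translation": [0.0015, 0, 0], "twist": [0, 0, 0]},
  {"grip": 1, "translation": [0, 0, 0], "twist": [0, 0, 0]},
  {"grip": 1, "translation": [0, 0, 0], "twist": [0, 0, 0]},
])

```text
clock: 24.12
eef_pos: [535.2, 1.3, 64.2]
tcp_rot: [-3.141, -0.0, 1.824]
contact_force: [0.0, 0.5, -0.7]
opening: 0.002
```

Emit:
jog_arm([
  {"grip": 1, "translation": [0.001, 0, 0], "twist": [0, 0, 0]},
  {"grip": 1, "translation": [0, 0, 0], "twist": [0, 0, 0]},
  {"grip": 1, "translation": [0.001, 0, 0], "twist": [0, 0, 0]},
  {"grip": 1, "translation": [0, 0, 0], "twist": [0, 0, 0]},
  {"grip": 1, "translation": [0, 0, 0], "twist": [0, 0, 0]},
])

```text
clock: 24.53
eef_pos: [534.8, 3.1, 64.2]
tcp_rot: [-3.142, 0.0, 1.825]
contact_force: [0.3, -0.9, 0.0]
opening: -0.001
```

Emit:
jog_arm([
  {"grip": 1, "translation": [0.001, 0, 0], "twist": [0, 0, 0]},
  {"grip": 1, "translation": [0, 0, 0], "twist": [0, 0, 0]},
  {"grip": 1, "translation": [0, 0, 0], "twist": [0, 0, 0]},
])

```text
clock: 24.78
eef_pos: [534.9, 3.2, 64.3]
tcp_rot: [3.141, 0.002, 1.825]
contact_force: [1.3, -8.2, -0.3]
opening: 0.001
```

Emit:
jog_arm([
  {"grip": 1, "translation": [0.001, 0, 0], "twist": [0, 0, 0]},
  {"grip": 1, "translation": [0, 0, 0], "twist": [0, 0, 0]},
  {"grip": 1, "translation": [0, 0, 0], "twist": [0, 0, 0]},
])

```text
clock: 25.03
eef_pos: [534.9, 3.3, 64.3]
tcp_rot: [3.141, 0.003, 1.826]
contact_force: [2.2, -13.9, -1.3]
opening: -0.002
```

Emit:
jog_arm([
  {"grip": 1, "translation": [-0.01, 0, 0], "twist": [0, 0, 0]},
  {"grip": 1, "translation": [0, 0, -0.03], "twist": [0, 0, 0]},
  {"grip": 1, "translation": [0, 0, -0.04], "twist": [0, 0, 0]},
  {"grip": 1, "translation": [-0.04, 0, 0], "twist": [0, 0, 0]},
  {"grip": 1, "translation": [-0.04, 0, 0], "twist": [0, 0, 0]},
  {"grip": 1, "translation": [-0.04, 0, 0], "twist": [0, 0, 0]},
  {"grip": 1, "translation": [-0.04, 0, 0], "twist": [0, 0, 0]},
  {"grip": 1, "translation": [-0.04, 0, 0], "twist": [0, 0, 0]},
  {"grip": 1, "translation": [0, 0, 0], "twist": [0, 0, 0]},
  {"grip": 1, "translation": [0, 0, 0], "twist": [0, 0, 0]},
])

```text
clock: 25.87
eef_pos: [587.1, -200.3, 134.0]
tcp_rot: [3.141, -0.0, 1.821]
contact_force: [0.3, 0.3, 0.8]
opening: 0.0
```

```bash
python3 - <<'E'
from h import *
shot("top","t9",(80,80,480,280),2)
s=r.sense();print(s["clock"],s["eef_pos"],s["contact_force"])
a=np.load("pics/t8.npz")["p"].astype(int); b=np.load("pics/t9.npz")["p"].astype(int)
print(np.abs(a-b)[215:265,218:312].max(), np.abs(a-b)[215:265,218:312].mean())
E
```

```text
25.9167 [ 586.64660187 -198.76111903  133.84110478] [-0.59286032 -0.18705845  0.34355393]
4 0.6699290780141844
```

View pics/t9.png

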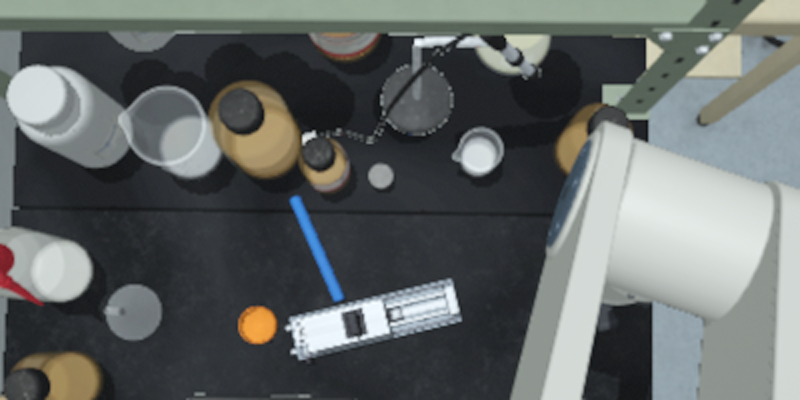

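```bash
python3 -c "
from rig import r
print(r.sense()['contact_force']); print(r.sign_off())"
```

```text
[-0.59286032 -0.18705845  0.34355393]
the job is handed in; nothing more can be done
None
```

The long strip is loaded and held by the spring, the cover is shut, and the job was handed in at about 26 s.

**What I did**
- **Cover:** I gripped the tab and drew the cover back to its stop, which showed about 21 N.
- **Loading:** I put the strip in tail first at about 11° under the cover against the follower. I then let the nose down and moved it forward into the block's slot.
- **Nose block:** The pictures showed it set about 5.5 mm to the −y side. The tongue went into its slot at the first try, without any search.
- **Shutting:** I let go of the strip, slid the cover shut and backed the arm off.

**Last checks**
- **Seating:** The push on the tool along the channel fell from 5.6 N to 0.2 N when the strip's body met the block. This means the spring holds the strip there. Before shutting, the top depth picture showed the tongue in the slot, 20 mm above the floor. The strip's top was at about 44–46 mm above the bench, so it lay flat.
- **Cover shut:** Pushing the tab again with closed fingers gave about 14 N and no movement. The cover looks the same in the pictures before and after that push.
- **Bystanders:** Those in view in the last picture look unmoved. The short strip was behind the arm in that picture, but the gripper never came near it after picking up the long strip.

**One disagreement:** The tab travelled about 67–68 mm in the pictures and 69.5 mm by the arm, against 70 mm nominal. I think the cover crept forward 1–2 mm when I eased off the back stop before letting go. If so, it sat slightly short of fully back during loading, which did not hinder the insertion.

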